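# Hold the soap box's front board for the screws

### The job

The loose front board of the wooden soap-loaf box stands on edge in the bamboo rack on the turntable: lift it out and stand it upright on the box's base across the open side, its ends flush with the outsides of the two end boards. Then press it flat and straight back against both end boards with a steady push of about 12 N in all, shared evenly by the two, without ramming it, so that I can drive the screws. Hold that push for three seconds or more and finish while you are still pressing it there; leave the rack and the other things on the turntable where they are.

Things in the scene. Friction and masses are not known exactly. Their poses are not given: they have to be found in the camera images.
- board: the loose front board: plain birch, 12 mm thick (its x), 230 mm long (its y), 75 mm tall (its z), 0.1 to 0.2 kg, two small dark countersunk holes near each end. Origin: centre of its underside. Both faces are alike: either way round will do. At the start it stands on its long edge in a slot of the bamboo rack, its upper 53 mm clear of the slats.
- box: the soap-loaf box of plain birch, a U seen from above, fixed to the counter by suction feet. Origin: on the counter under the middle; x points from the open front to the back, y along its length. Base: top 28 mm up, x -80 to +65 mm, y -140 to +140 mm; its front 40 mm is a free ledge. On it stand two end boards and the fixed back board (x +40 to +52 mm), all 75 mm tall, tops 103 mm up.
- seat (a point): where the underside's centre of the front board belongs: on the base's ledge, at x = -46, y = 0, z = 28 mm of the box, axes as the box's. The wood is rigid: pushed along +x the board meets a hard stop and the push rises steeply over about a millimetre; a push near its top alone tips it.
- end_left: the end board of the box at its +y end, fixed: 16 mm thick (y), 80 mm deep (x), 75 mm tall (z); its outer face is at y = +115 mm of the box. Origin: centre of its underside, on the base (x = 0, y = +107, z = 28 mm of the box). Its front edge, at x = -40 mm, is what the board is pressed against.
- end_right: the same end board at the box's -y end, origin at x = 0, y = -107, z = 28 mm of the box.
- rack: loose bamboo soap rack, 0.3 kg, 116 mm (its x) by 180 mm (its y) by 34 mm tall: two runners 12 mm high carry five slats on edge, which run along y, 10 mm thick, 22 mm tall, 25 mm from centre to centre. Origin: centre of its underside. The board stands on the runners in the 15 mm slot centred at x = -12.5 mm, along y, and overhangs the rack by 25 mm at each end.
- turntable: lazy susan of pale birch, disc 400 mm across, top 34 mm above the counter. Origin: centre of its underside. The base is fixed; the disc turns stiffly about the vertical if pushed.
- jar: amber glass jar with screw lid, 64 mm across, 95 mm tall, on the turntable. Origin: centre of its underside.
- ramekin: white ceramic ramekin with a few brass screws in it, 72 mm across, 42 mm tall, on the turntable. Origin: centre of its underside.
- rose_mold: pink silicone rose mold, 68 mm across, 30 mm tall, on the turntable. Origin: centre of its underside.
- ladle: stainless ladle lying on the turntable, bowl 70 mm across and 30 mm tall, handle running 290 mm to its -y. Origin: centre of the bowl's underside.
There are look-alikes about, which are no part of the job. Of the things that look like the board, the smallest one is meant.

How it is judged:
By the outcome, as a careful person would: the job done as asked, in the order asked, and still so for the second after the job is handed in, while the arm keeps its last pose, push and grip.
It also fails if it takes over 64 s, if anything falls off the work surface, if the arm or the gripper's body presses on something with over 40 N, if the wrist force passes 120 N, or if a joint passes its speed limit or range.

### The arm

A 6-joint arm with a two-finger parallel gripper is mounted at the origin on the work surface. World frame = base frame: x ahead of the robot, y to its left, z up, the work surface at z = 0. Lengths are in m, angles in rad, forces in N, time in s.
With the tool pointing down it reaches from about 0.425 to 0.95 m from the base axis. Payload 3.5 kg.
Tool frame: the origin (TCP) lies on the centre line of the jaws, within the pads' length; the fingertips stand ahead of it and the grasp point (between the pads) lies 11 mm behind it (tips_ahead is the z of the fingertips in the tool frame, in m); z points along the fingers, y is the direction in which the jaws open and shut (so a half turn about z gives the same grasp; the last joint's range is limited). The gripper opens to 85 mm and grips with 20 to 120 N. Pads are 22 mm wide; open, the fingers measure 114 mm over their backs; the gripper's body (76 mm by 85 mm) begins 54 mm behind the grasp point. The pads swing forward as they close: fully open they stand 13 mm farther back than shut.
Start: joints at [1.116, 0.286, 1.577, -0, 1.279, -0.15], TCP at [0.203, 0.644, 0.239] pointing down, gripper open.
Joint ranges: [-2.77, 2.77], [-0.9, 2.22], [0.21, 2.48], [-1.53, 4.67], [0.24, 2.81], [-2.84, 2.84]. Speed limits (rad/s): [2.79, 2.79, 3.14, 3.14, 3.14, 3.14].

### API

Orientations are given as a unit quaternion [x, y, z, w].
In Python, from plant import * gives the robot as it stands. The module is installed in compiled form; this text tells all that it offers.
- The arm moves only by the tool move_arm, never from a script. Its arguments are lists of equal length, an entry for each row: "linear": the shift along the world's x, y, z in m, a list of three; "twist": the turn, a rotation vector about the world's x, y, z in degrees, a list of three. A call has 1 to 20 rows; each row shifts and turns the pose as measured when the row begins; what a row does not reach is not made up. A row lasts 1/12 s, in which the tool goes at most 41.7 mm and 7.16 degrees, less where a joint would pass 70% of its speed; a pose out of reach is approached as far as the arm can. A call is refused whole if a number of a shift passes 0.0417 or a number of a turn 7.16, either way. A call with a gripper value outside its range is refused whole. "grip" is the opening, from 0 (shut) to 1 (fully open), set as the call begins (left out, the last holds). The fingers move at their own pace and stop on an object; "force" is the grip in N (left out, the last holds). Time passes only in rows, so rows that do not move let the fingers close. It gives the time, the measured TCP pose, the force and the opening at its end, in the units of the state.
- get_state(): the state, without advancing time (a new reading comes with each control period).
- read_camera(name): name is "side" or "top"; returns a dict with "img" (400x640x3 uint8, blue, green, red), "depth" (400x640 float32, m along the optical axis (not along the pixel's ray), 0 where there is no reading), "fx", "fy", "cx", "cy" (pixels), "dist" ([k1, k2, p1, p2, k3] as OpenCV has them; the pictures are not rectified), "rvec" (rotation vector, rad) and "tvec" (3), from world to camera coordinates, as OpenCV has them. Camera axes: x right, y down, z forward; pixel columns grow to the right and rows downward; lengths in m; the calibration is good to about 2 mm. A picture is of the moment at which its call begins.
- sign_off(): hands the job in, once; it reports no verdict.
The state is a dict: "time": time; "qpos": joint angles; "dq": joint speeds; "joint_efforts": joint torques, N m; "eef_pos": TCP position; "tcp_rot": TCP orientation; "contact_force": force on the tool from outside, world axes, zero at the start; "wrist_torque": the same for the moment, N m; "opening": opening from 0.0 (shut) to 1.0 (fully open).
Only numpy, scipy, OpenCV 4.12 (cv2) and the standard library are available. Lean on these libraries where they do the work, as an engineer would, in place of code of your own. Each camera call takes 0.05 s, during which the arm holds its last target.

## Working session

There is one attempt and no reset: what is moved stays moved. The work goes in short steps, Python scripts to look and compute and a tool call to move; the robot and the scene stay as the last step left them, time stands still between calls to the robot, and variables do not carry over. Pictures are saved under pics/ and viewed, and the job is handed in when it is done.

Besides the shell and the picture viewer there is one more tool, called after "Call:" as name(argument=value, ...), one argument or row to a line, values as JSON. move_arm: Moves the arm, as the interface text tells. Its arguments: {"type":"object","properties":{"linear":{"type":"array","items":{"type":"array","items":{"type":"number"}}},"twist":{"type":"array","items":{"type":"array","items":{"type":"number"}}},"grip":{"type":"number"},"force":{"type":"number"}},"required":["linear","twist"]}

```bash
mkdir -p pics; cat > h.py <<'E'
import numpy as np, cv2
from plant import *
E
python3 - <<'E'
from h import *
s=get_state()
for k,v in s.items(): print(k,np.round(v,4))
for n in ("side","top"):
    c=read_camera(n); cv2.imwrite(f"pics/{n}0.png",c["img"])
    np.savez(f"{n}0.npz",**c)
    R=cv2.Rodrigues(np.array(c["rvec"]))[0]; print(n,c["fx"],c["fy"],c["cx"],c["cy"],c["dist"],"campos",-R.T@np.array(c["tvec"]).ravel(),R[2])
E
```

```text
time 0.0
qpos [ 1.116   0.2872  1.5782 -0.      1.2786 -0.15  ]
dq [ 0.0005  0.0009  0.0003  0.0002  0.     -0.0012]
joint_efforts [-1.70000e-03 -4.05992e+01 -2.92617e+01 -2.00000e-04  5.90000e-03
  0.00000e+00]
eef_pos [0.2022 0.6433 0.2379]
tcp_rot [ 1.518e-01  9.884e-01 -1.100e-03 -4.000e-04]
contact_force [ 0.0523  0.4642 -0.386 ]
wrist_torque [ 0.0462 -0.0308  0.0824]
opening 0.9969
side 511.1122439214836 511.1122439214836 313.61694207815367 196.5548519353196 [-0.05548057  0.          0.          0.          0.        ] campos [-0.35248782 -1.19876352  1.16253184] [ 0.4931788   0.60952407 -0.62068919]
top 478.50946519121743 478.50946519121743 323.97041582996167 199.44239038741514 [-0.09278381  0.          0.          0.          0.        ] campos [ 0.38058187 -0.14337074  1.4735754 ] [ 0.09704719  0.01178223 -0.99521004]
```

View pics/side0.png

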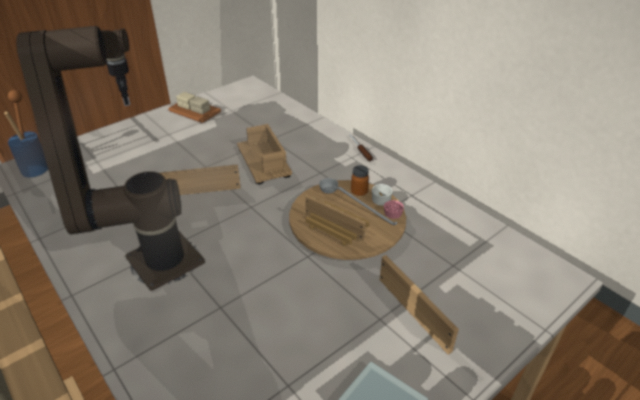

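View pics/top0.png

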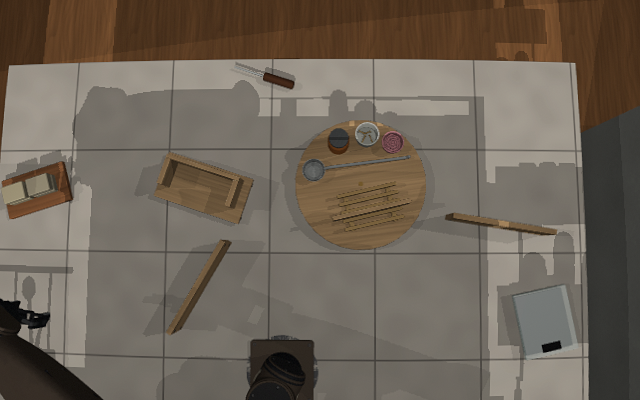

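The side view shows the rack with a board on the turntable at about (335,215), a board on the counter at (200,180), and a banded board at (415,300). The top view shows the same three at (370,205), (200,287) and (500,223), and the box at (205,187) with its open side facing the robot, lower in the image.
Candidates for the board: in-rack board, top (370,208); counter plank, top (200,287); banded plank, top (500,223). The in-rack one fits the description and should be the smallest, so I'll check it in a close crop.

```bash
cat > h.py <<'E'
import numpy as np, cv2
from plant import *
def par(c):
    K=np.array([[c["fx"],0,c["cx"]],[0,c["fy"],c["cy"]],[0,0,1]],float); D=np.array(c["dist"],float)
    rv=np.array(c["rvec"],float).reshape(3,1); tv=np.array(c["tvec"],float).reshape(3,1)
    return K,D,rv,tv,cv2.Rodrigues(rv)[0]
def rays(c,px):
    K,D,rv,tv,R=par(c)
    u=cv2.undistortPoints(np.array(px,float).reshape(-1,1,2),K,D).reshape(-1,2)
    d=np.c_[u,np.ones(len(u))]@R
    return (-R.T@tv).ravel(),d
def onplane(c,px,z):
    o,d=rays(c,px); t=(z-o[2])/d[:,2]; return o+d*t[:,None]
def proj(c,P):
    K,D,rv,tv,R=par(c); return cv2.projectPoints(np.array(P,float).reshape(-1,1,3),rv,tv,K,D)[0].reshape(-1,2)
def cloud(c):
    h,w=c["depth"].shape; vv,uu=np.mgrid[:h,:w]
    o,d=rays(c,np.c_[uu.ravel(),vv.ravel()]); z=c["depth"].ravel()
    # depth is along the optical axis; ray dirs have unit z in camera
    return (o+d*z[:,None]).reshape(h,w,3)
def crop(img,x0,y0,x1,y1,s,name):
    cv2.imwrite(name,cv2.resize(img[y0:y1,x0:x1],None,fx=s,fy=s,interpolation=cv2.INTER_CUBIC))
def load(n): return {k:v for k,v in np.load(n,allow_pickle=True).items()}
E
python3 - <<'E'
from h import *
t=load("top0.npz"); s=load("side0.npz")
crop(t["img"],290,110,450,260,5,"pics/t_rack.png")
crop(t["img"],140,130,270,240,6,"pics/t_box.png")
crop(s["img"],280,150,420,270,5,"pics/s_rack.png")
for n,px in (("rack",[(332,217),(411,203)]),("plank",[(225,241),(174,333)]),("band",[(447,214),(556,234)])):
    P=onplane(t,px,0.1); print(n,P.round(3),np.linalg.norm(P[0]-P[1]))
C=cloud(t); print(C[205:222:2,371].round(3))
E
```

```text
rack [[ 0.464 -0.15   0.1  ]
 [ 0.505 -0.378  0.1  ]] 0.2315411198061023
plank [[0.393 0.157 0.1  ]
 [0.128 0.301 0.1  ]] 0.3010386807932121
band [[ 0.474 -0.482  0.1  ]
 [ 0.416 -0.804  0.1  ]] 0.3270272011532115
[[ 0.502 -0.265  0.068]
 [ 0.492 -0.261  0.121]
 [ 0.486 -0.261  0.121]
 [ 0.481 -0.261  0.114]
 [ 0.479 -0.266  0.062]
 [ 0.473 -0.266  0.064]
 [ 0.468 -0.268  0.038]
 [ 0.462 -0.268  0.036]
 [ 0.456 -0.268  0.032]]
```

View pics/t_rack.png

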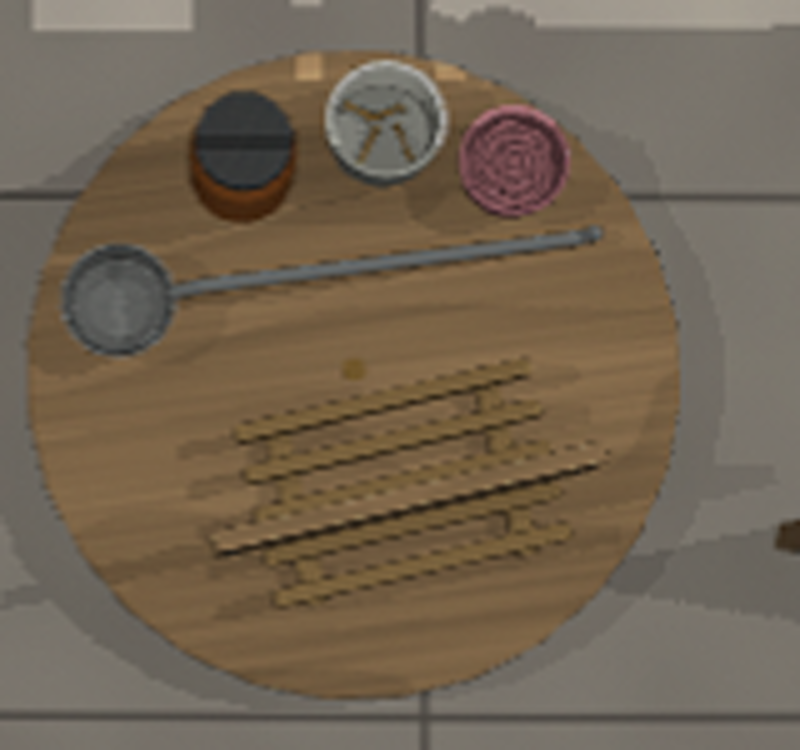

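View pics/t_box.png

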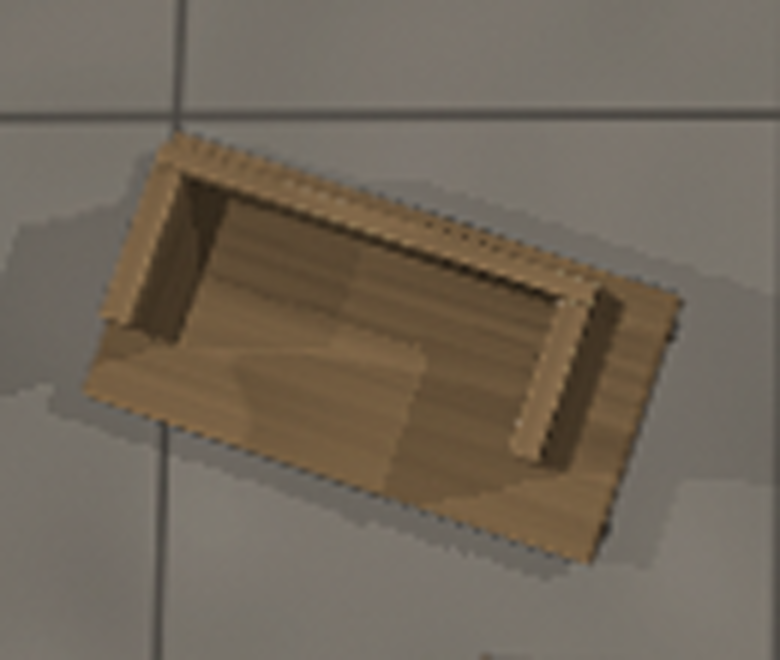

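View pics/s_rack.png

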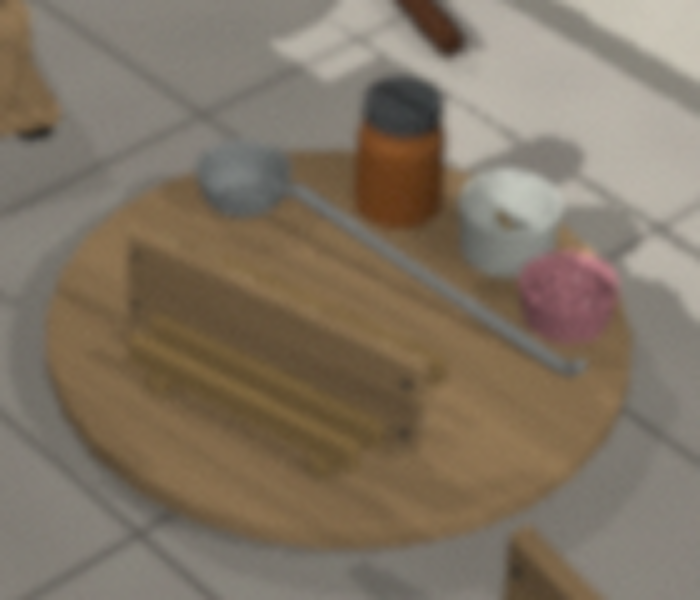

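In-rack board: ends at top px (332,217) and (410,201), holes visible in the side view, measured length about 0.23 m. The others measure 0.30 and 0.33 m. The in-rack one is the smallest, so that is the board. Next, precise poses.

```bash
python3 - <<'E'
from h import *
t=load("top0.npz"); s=load("side0.npz")
C=cloud(t); S=cloud(s)
def rect(mask,z,c,nm):
    ys,xs=np.nonzero(mask); P=onplane(c,np.c_[xs,ys],z)[:,:2]
    ctr,sz,a=cv2.minAreaRect((P*1000).astype(np.float32))
    print(nm,len(xs),np.round(ctr,1),np.round(sz,1),round(a,2)); return P
# board top
def reg(C,x0,x1,y0,y1): return (C[...,0]>x0)&(C[...,0]<x1)&(C[...,1]>y0)&(C[...,1]<y1)
m=reg(C,.42,.56,-.42,-.12)&(C[...,2]>.106)&(C[...,2]<.135)
P=rect(m,.121,t,"board top"); print("med z",np.median(C[m][:,2]))
u,sv,vt=np.linalg.svd(P-P.mean(0)); print(P.mean(0),np.degrees(np.arctan2(*vt[0][::-1])))
m=reg(S,.42,.56,-.42,-.12)&(S[...,2]>.112)&(S[...,2]<.14)
if m.sum()>5: rect(m,.121,s,"board side")
# rack slats
m=reg(C,.38,.60,-.42,-.12)&(C[...,2]>.058)&(C[...,2]<.078)
rect(m,.068,t,"slats")
# box
m=reg(C,.35,.75,.05,.5)&(C[...,2]>.09)&(C[...,2]<.115)
print("box top z",np.median(C[m][:,2])); rect(m,.103,t,"box walls")
m2=reg(C,.35,.75,.05,.5)&(C[...,2]>.018)&(C[...,2]<.12)
rect(m2&(C[...,2]<.045),.028,t,"base")
m=reg(S,.35,.75,.05,.5)&(S[...,2]>.09)&(S[...,2]<.115); rect(m,.103,s,"box walls side")
# by hand corners on top image
px=lambda L,ox,oy,k:[((x+.5)/k-.5+ox,(y+.5)/k-.5+oy) for x,y in L]
print("board corners",onplane(t,px([(210,532),(218,553),(598,448),(602,465)],290,110,5),.121).round(4))
print("base corners FL(+y),FR,BR",onplane(t,px([(86,393),(592,562),(682,298)],140,130,6),.028).round(4))
print("walls: BL outer,BR outer, FRout, FRin, FLout",onplane(t,px([(175,132),(600,288),(543,464),(510,444),(105,318)],140,130,6),.103).round(4))
E
```

```text
board top 367 [ 485.8 -261.9] [ 12.8 230.3] 13.41
med z 0.12005126006472078
[ 0.48564485 -0.2611813 ] 103.4281880586782
board side 311 [ 481.1 -269. ] [ 24.8 234.2] 13.44
slats 1057 [ 532.6 -248. ] [182.1 222.5] 13.41
box top z 0.10120335161651006
box walls 806 [498.  255.1] [254.4 239.6] 71.79
base 3304 [508.8 261.9] [283.3 248.7] 71.76
box walls side 427 [495.6 247.8] [268.9 240.4] 72.05
board corners [[ 0.4655 -0.1492  0.121 ]
 [ 0.4536 -0.1538  0.121 ]
 [ 0.5142 -0.3697  0.121 ]
 [ 0.5045 -0.3718  0.121 ]]
base corners FL(+y),FR,BR [[0.5329 0.3989 0.028 ]
 [0.4478 0.1337 0.028 ]
 [0.5827 0.0905 0.028 ]]
walls: BL outer,BR outer, FRout, FRin, FLout [[0.6542 0.3315 0.103 ]
 [0.577  0.1184 0.103 ]
 [0.4914 0.1441 0.103 ]
 [0.501  0.1604 0.103 ]
 [0.5619 0.3628 0.103 ]]
```

```bash
python3 - <<'E'
import plant
print([n for n in dir(plant) if not n.startswith('__')])
try: print(plant.tips_ahead)
except Exception as e: print(e)
from h import *
t=load("top0.npz"); C=cloud(t)
print("plank top z",C[288,198],C[310,186],"max z mid", np.percentile(C[150:340,150:430,2],99.5))
# robust line fits on box edges: front edge of base, outer edges
m=(C[...,0]>.35)&(C[...,0]<.75)&(C[...,1]>.05)&(C[...,1]<.5)&(C[...,2]>.016)&(C[...,2]<.12)
cs,_=cv2.findContours(m.astype(np.uint8),cv2.RETR_EXTERNAL,cv2.CHAIN_APPROX_NONE)
c=max(cs,key=cv2.contourArea)[:,0]
# grow by gradient: subpixel gray edges
base=onplane(t,c,.028)[:,:2]
yaw=np.radians(-18.); R=np.array([[np.cos(yaw),-np.sin(yaw)],[np.sin(yaw),np.cos(yaw)]])
o=np.array([.5657,.2411]); L=(base-o)@R
f=L[(L[:,0]<-.07)&(abs(L[:,1])<.12)]; a=np.polyfit(f[:,1],f[:,0],1); print("front x(y)",a,len(f), np.degrees(np.arctan(a[0])))
r=L[(L[:,1]<-.13)&(abs(L[:,0]+.01)<.05)]; print("right y(x)",np.polyfit(r[:,0],r[:,1],1),len(r))
r=L[(L[:,1]>.12)&(L[:,0]<-.05)]; print("left ledge y",r[:,1].round(4))
# wall tops
mw=(C[...,2]>.085)&(C[...,2]<.12)&(C[...,0]>.35)&(C[...,0]<.75)&(C[...,1]>.05)&(C[...,1]<.5)
ys,xs=np.nonzero(mw); W=(onplane(t,np.c_[xs,ys],.103)[:,:2]-o)@R
b=W[(W[:,0]>.03)]
bins=np.arange(-.1,.1,.02)
print("back wall x min/max by y",[(round(y,2),b[abs(b[:,1]-y)<.01][:,0].min().round(4),b[abs(b[:,1]-y)<.01][:,0].max().round(4)) for y in bins])
for sgn in (1,-1):
    e=W[(W[:,0]<.02)&(W[:,1]*sgn>.08)]
    print("end",sgn,[(round(x,2),e[abs(e[:,0]-x)<.008][:,1].min().round(4),e[abs(e[:,0]-x)<.008][:,1].max().round(4)) for x in np.arange(-.03,.02,.01)],"xmin",e[:,0].min().round(4))
E
```

```text
['Unreachable', 'get_state', 'read_camera', 'sign_off', 'tips_ahead']
0.008
plank top z [0.25693841 0.23543564 0.09115171] [0.19069898 0.275057   0.07207687] max z mid 0.12283513984274606
front x(y) [-0.004456   -0.08009383] 73 -0.2553083655124143
right y(x) [-6.23754796e-05 -1.37924789e-01] 31
left ledge y [0.1435 0.1424 0.1414 0.1403 0.1392 0.1381 0.14   0.139  0.1409 0.1398
 0.1357 0.1327 0.1297 0.1256 0.1226]
back wall x min/max by y [(np.float64(-0.1), np.float64(0.0304), np.float64(0.0508)), (np.float64(-0.08), np.float64(0.0379), np.float64(0.0508)), (np.float64(-0.06), np.float64(0.038), np.float64(0.0509)), (np.float64(-0.04), np.float64(0.038), np.float64(0.0501)), (np.float64(-0.02), np.float64(0.0381), np.float64(0.0501)), (np.float64(0.0), np.float64(0.0381), np.float64(0.0502)), (np.float64(0.02), np.float64(0.0382), np.float64(0.0503)), (np.float64(0.04), np.float64(0.0373), np.float64(0.0513)), (np.float64(0.06), np.float64(0.0383), np.float64(0.0514)), (np.float64(0.08), np.float64(0.0384), np.float64(0.0514))]
end 1 [(np.float64(-0.03), np.float64(0.0956), np.float64(0.1193)), (np.float64(-0.02), np.float64(0.0956), np.float64(0.119)), (np.float64(-0.01), np.float64(0.0958), np.float64(0.1192)), (np.float64(0.0), np.float64(0.0973), np.float64(0.1192)), (np.float64(0.01), np.float64(0.0965), np.float64(0.1187))] xmin -0.0415
end -1 [(np.float64(-0.03), np.float64(-0.1149), np.float64(-0.0962)), (np.float64(-0.02), np.float64(-0.1156), np.float64(-0.0961)), (np.float64(-0.01), np.float64(-0.1156), np.float64(-0.0961)), (np.float64(0.0), np.float64(-0.1164), np.float64(-0.0968)), (np.float64(0.01), np.float64(-0.1162), np.float64(-0.0966))] xmin -0.1889
```

Call:
move_arm(
  linear=[
    [0.02, -0.025, 0.005],
    [0.025, -0.03, 0.005],
    [0.025, -0.03, 0.005],
    [0.025, -0.03, 0.005],
    [0.025, -0.03, 0.005],
    [0.025, -0.03, 0.005],
    [0.025, -0.03, 0],
    [0.025, -0.03, 0],
    [0.025, -0.03, 0],
    [0.025, -0.03, 0],
  ],
  twist=[
    [0, 0, -4],
    [0, 0, -4],
    [0, 0, -4],
    [0, 0, -4],
    [0, 0, -4],
    [0, 0, -4],
    [0, 0, -4],
    [0, 0, -4],
    [0, 0, -4],
    [0, 0, -4],
  ],
  grip=0.6,
)

```text
time: 0.93
eef_pos: [0.4465, 0.3375, 0.2619]
tcp_rot: [0.489, 0.872, -0.004, -0.004]
contact_force: [0.7, 0.3, 0.1]
opening: 0.602
```

Call:
move_arm(
  linear=[
    [0.008, -0.03, 0],
    [0.008, -0.03, 0],
    [0.008, -0.03, 0],
    [0.008, -0.03, 0],
    [0.008, -0.03, 0],
    [0.008, -0.03, 0],
    [0.006, -0.03, 0],
    [0.006, -0.03, 0],
    [0, -0.03, 0],
    [0, -0.03, 0],
    [0, -0.03, 0],
    [0, -0.03, 0],
    [0, -0.03, 0],
    [0, -0.03, 0],
    [-0.003, -0.03, 0],
    [-0.003, -0.03, 0],
    [-0.003, -0.03, 0],
    [-0.003, -0.03, 0],
    [-0.003, -0.025, 0],
    [-0.003, -0.015, 0],
  ],
  twist=[
    [0, 0, -1],
    [0, 0, -1],
    [0, 0, -1],
    [0, 0, -1],
    [0, 0, -1],
    [0, 0, -1],
    [0, 0, -1],
    [0, 0, -1],
    [0, 0, -1],
    [0, 0, -1],
    [0, 0, -1],
    [0, 0, -1],
    [0, 0, -1],
    [0, 0, -1],
    [0, 0, -1],
    [0, 0, -1],
    [0, 0, -1],
    [0, 0, -1],
    [0, 0, 0],
    [0, 0, 0],
  ],
)

```text
time: 2.6
eef_pos: [0.4848, -0.2755, 0.2515]
tcp_rot: [0.629, 0.777, -0.006, -0.011]
contact_force: [0.1, -0.3, -0.4]
opening: 0.6
```

```bash
cat >> h.py <<'E'
from scipy.spatial.transform import Rotation as Ro
def st():
    s=get_state(); R=Ro.from_quat(s["tcp_rot"]).as_matrix()
    y=R[:,1]; jaw=np.degrees(np.arctan2(y[1],y[0])); 
    print("t",round(s["time"],2),"pos",np.round(s["eef_pos"],4),"jaw",round(jaw,2),"z",R[:,2].round(4),"F",np.round(s["contact_force"],2),"T",np.round(s["wrist_torque"],3),"op",round(s["opening"],3),"q",np.round(s["qpos"],2))
    return s,R
E
python3 -c "
from h import *
s,R=st()
# correction twist to make tool point down
z=R[:,2]; print('twist deg',np.degrees(np.cross(z,[0,0,-1])).round(2))"
```

```text
t 2.6 pos [ 0.4848 -0.2755  0.2515] jaw 12.01 z [-0.0246  0.0051 -0.9997] F [ 0.06 -0.33 -0.38] T [-0.011 -0.027  0.048] op 0.6 q [-0.69  0.03  1.84 -0.01  1.29 -0.9 ]
twist deg [-0.29 -1.41 -0.  ]
```

Call:
move_arm(
  linear=[
    [0, 0.007, -0.015],
    [0, 0.007, -0.02],
    [0, 0, -0.02],
    [0, 0, -0.02],
    [0, 0, -0.015],
    [0, 0, -0.008],
    [0, 0, 0],
  ],
  twist=[
    [-0.3, -0.7, 0.7],
    [0, -0.7, 0.7],
    [0, 0, 0],
    [0, 0, 0],
    [0, 0, 0],
    [0, 0, 0],
    [0, 0, 0],
  ],
)

```text
time: 3.18
eef_pos: [0.4817, -0.2658, 0.1479]
tcp_rot: [0.623, 0.782, -0.0, -0.0]
contact_force: [-0.3, 0.4, -0.8]
opening: 0.601
```

```bash
python3 -c "
from h import *
s,R=st()
z=R[:,2]; print('twist deg',np.degrees(np.cross(z,[0,0,-1])).round(2))
t=read_camera('top'); crop(t['img'],310,160,440,260,6,'pics/t1.png')
d=read_camera('side'); crop(d['img'],270,140,420,260,5,'pics/s1.png')"
```

```text
t 3.18 pos [ 0.4817 -0.2658  0.1479] jaw 12.95 z [-8.e-04 -5.e-04 -1.e+00] F [-0.27  0.39 -0.82] T [0.02  0.034 0.036] op 0.601 q [-0.69  0.11  1.96 -0.    1.07 -0.91]
twist deg [ 0.03 -0.05  0.  ]
```

View pics/t1.png

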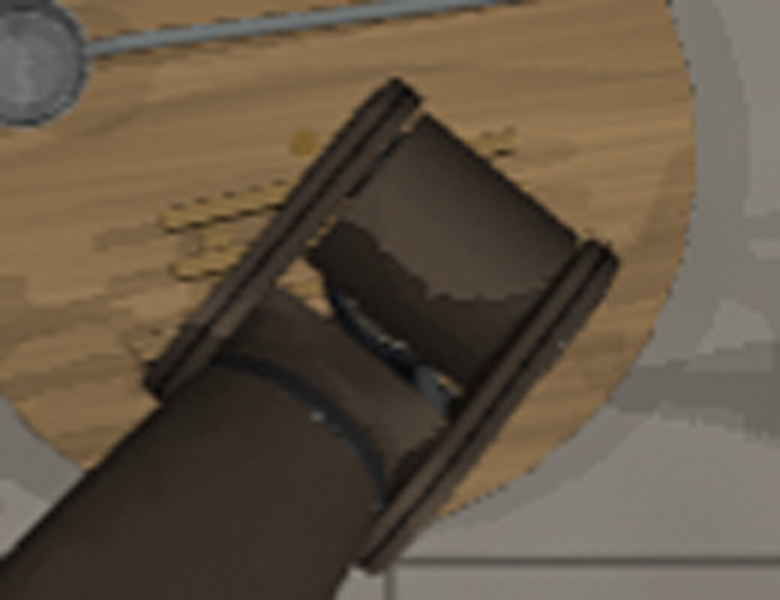

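View pics/s1.png

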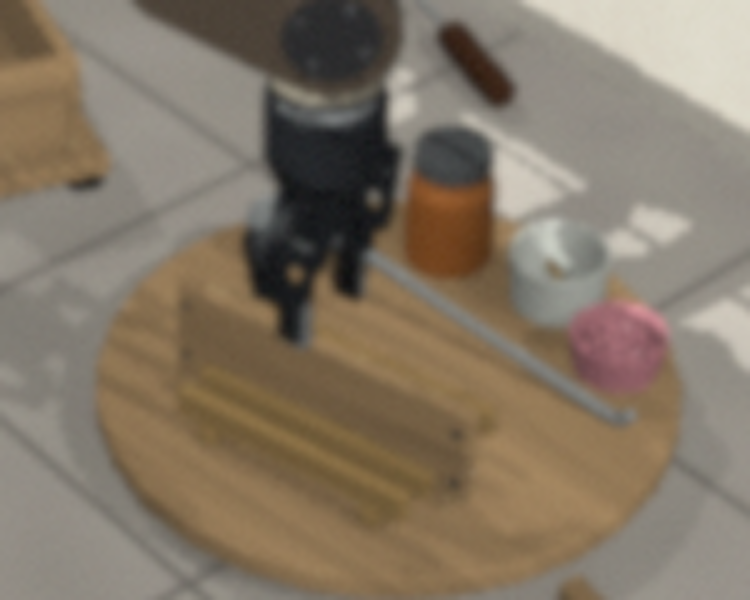

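Call:
move_arm(
  linear=[
    [0.004, 0.004, -0.006],
    [0.001, 0.001, -0.015],
    [0.001, 0, -0.012],
  ],
  twist=[
    [0, 0, 0.5],
    [0, 0, 0],
    [0, 0, 0],
  ],
)

```text
time: 3.53
eef_pos: [0.4931, -0.2639, 0.1228]
tcp_rot: [0.619, 0.785, -0.0, 0.009]
contact_force: [0.3, -0.3, -0.7]
opening: 0.599
```

```bash
python3 -c "
from h import *
s,R=st()
t=load('side0.npz'); print(proj(t,[[.4858,-.2616,.121],s['eef_pos'],s['eef_pos']+R[:,2]*.008]))"
```

```text
t 3.53 pos [ 0.4931 -0.2639  0.1228] jaw 13.52 z [ 0.013  -0.0111 -0.9999] F [ 0.27 -0.32 -0.7 ] T [-0.004  0.039 -0.013] op 0.599 q [-0.67  0.15  1.96 -0.    1.01 -0.91]
[[333.24084958 207.9587082 ]
 [335.44839855 206.94472533]
 [335.44782549 208.87081065]]
```

Call:
move_arm(
  linear=[
    [-0.005, 0.001, -0.01],
    [-0.002, 0.001, -0.01],
    [0, 0, -0.01],
    [0, 0, -0.005],
    [0, 0, 0],
  ],
  twist=[
    [-0.6, 0.7, 0],
    [0, 0, 0],
    [0, 0, 0],
    [0, 0, 0],
    [0, 0, 0],
  ],
)

```text
time: 3.95
eef_pos: [0.4858, -0.2608, 0.0837]
tcp_rot: [0.618, 0.786, -0.009, 0.006]
contact_force: [-0.4, 0.4, 0.6]
opening: 0.608
```

```bash
python3 -c "
from h import *
s,R=st()"
```

```text
t 3.95 pos [ 0.4858 -0.2608  0.0837] jaw 13.62 z [-0.0011 -0.0221 -0.9998] F [-0.37  0.4   0.58] T [ 0.033  0.003 -0.013] op 0.608 q [-0.67  0.2   2.   -0.02  0.94 -0.89]
```

Call:
move_arm(
  linear=[
    [0, 0, 0],
    [0, 0, 0],
  ],
  twist=[
    [1.3, 0, 0],
    [0, 0, 0],
  ],
)

```text
time: 4.12
eef_pos: [0.4856, -0.2605, 0.0832]
tcp_rot: [0.618, 0.786, 0.001, -0.002]
contact_force: [-0.2, -0.1, -0.0]
opening: 0.6
```

```bash
python3 -c "
from h import *
s,R=st()"
```

```text
t 4.12 pos [ 0.4856 -0.2605  0.0832] jaw 13.64 z [-0.0017  0.0033 -1.    ] F [-0.22 -0.15 -0.03] T [-0.018 -0.025  0.01 ] op 0.6 q [-0.68  0.2   1.99  0.    0.95 -0.92]
```

Call:
move_arm(
  linear=[
    [0, 0, 0],
    [0, 0, 0],
    [0, 0, 0],
    [0, 0, 0],
    [0, 0, 0],
    [0, 0, 0],
    [0, 0, 0],
    [0, 0, 0],
  ],
  twist=[
    [0, 0, 0],
    [0, 0, 0],
    [0, 0, 0],
    [0, 0, 0],
    [0, 0, 0],
    [0, 0, 0],
    [0, 0, 0],
    [0, 0, 0],
  ],
  grip=0,
  force=40,
)

```text
time: 4.78
eef_pos: [0.4863, -0.2617, 0.0847]
tcp_rot: [0.619, 0.786, 0.001, -0.0]
contact_force: [0.8, 0.5, -0.9]
opening: 0.134
```

```bash
python3 -c "
from h import *
s,R=st()"
```

```text
t 4.78 pos [ 0.4863 -0.2617  0.0847] jaw 13.58 z [ 7.0e-04  1.6e-03 -1.0e+00] F [ 0.78  0.53 -0.9 ] T [-0.025 -0.01  -0.034] op 0.134 q [-0.68  0.2   1.99  0.    0.95 -0.92]
```

Call:
move_arm(
  linear=[
    [0, 0, 0.005],
    [0, 0, 0.008],
    [0, 0, 0.01],
    [0, 0, 0.012],
    [0, 0, 0.015],
    [0, 0, 0.02],
    [0, 0, 0.02],
    [0, 0, 0.02],
    [0, 0, 0.015],
  ],
  twist=[
    [0, 0, 0],
    [0, 0, 0],
    [0, 0, 0],
    [0, 0, 0],
    [0, 0, 0],
    [0, 0, 0],
    [0, 0, 0],
    [0, 0, 0],
    [0, 0, 0],
  ],
)

```text
time: 5.53
eef_pos: [0.4834, -0.2591, 0.2177]
tcp_rot: [0.618, 0.786, 0.001, -0.004]
contact_force: [0.4, 0.5, -1.8]
opening: 0.134
```

```bash
python3 -c "
from h import *
s,R=st()
d=read_camera('side'); crop(d['img'],270,120,420,260,5,'pics/s2.png')
d=read_camera('top'); np.savez('top_lift.npz',**d)"
```

```text
t 5.53 pos [ 0.4834 -0.2591  0.2177] jaw 13.6 z [-0.0043  0.0059 -1.    ] F [ 0.38  0.45 -1.75] T [-0.003  0.015  0.066] op 0.134 q [-0.68  0.03  1.91  0.    1.21 -0.92]
```

View pics/s2.png

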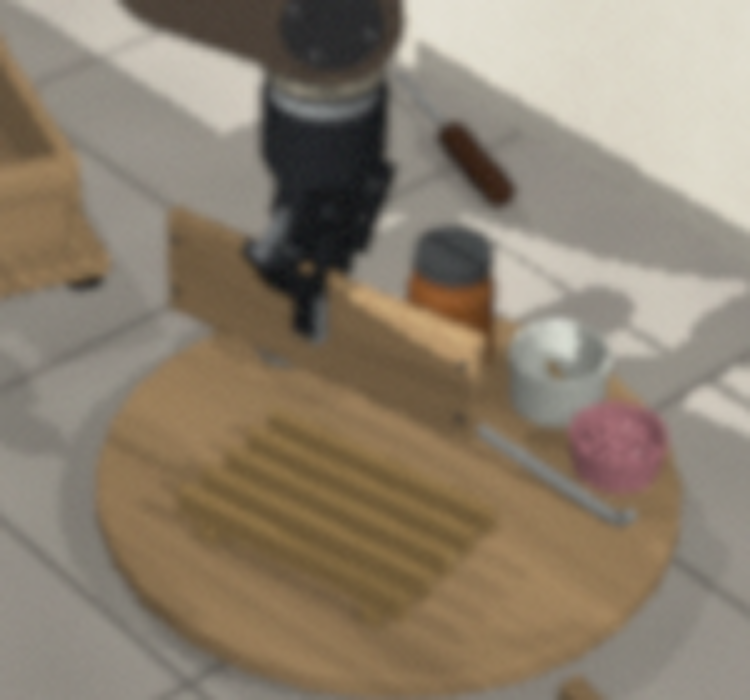

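Call:
move_arm(
  linear=[
    [0, 0.012, 0],
    [0.003, 0.022, 0],
    [0.003, 0.026, 0],
    [0.003, 0.026, 0],
    [0.003, 0.026, 0],
    [0.003, 0.026, 0],
    [0.003, 0.026, 0],
    [0.002, 0.026, 0],
    [0.002, 0.026, 0],
    [0.002, 0.026, 0],
    [0.002, 0.026, 0],
    [0.002, 0.026, 0],
    [0, 0.026, 0],
    [0, 0.026, 0],
    [0, 0.026, 0],
    [0, 0.026, 0],
    [0, 0.026, 0],
    [0, 0.022, 0],
    [0, 0.015, 0],
    [0, 0.008, 0],
  ],
  twist=[
    [0, 0, -1],
    [0, 0, -1.7],
    [0, 0, -1.7],
    [0, 0, -1.7],
    [0, 0, -1.7],
    [0, 0, -1.7],
    [0, 0, -1.7],
    [0, 0, -1.7],
    [0, 0, -1.7],
    [0, 0, -1.7],
    [0, 0, -1.7],
    [0, 0, -1.7],
    [0, 0, -1.7],
    [0, 0, -1.7],
    [0, 0, -1.7],
    [0, 0, -1.7],
    [0, 0, -1.7],
    [0, 0, -1.7],
    [0, 0, -1.7],
    [0, 0, -1],
  ],
)

```text
time: 7.3
eef_pos: [0.4995, 0.2302, 0.2057]
tcp_rot: [0.824, 0.566, -0.006, -0.008]
contact_force: [0.1, -0.3, -2.1]
opening: 0.134
```

```bash
cat >> h.py <<'E'
yaw=np.radians(-18.0); ex=np.array([np.cos(yaw),np.sin(yaw)]); ey=np.array([-ex[1],ex[0]]); O=np.array([.5654,.2420])
def bst():
    s,R=st(); d=np.array(s["eef_pos"][:2])-O; z=R[:,2]
    print("box xy mm",(d@ex*1000).round(2),(d@ey*1000).round(2),"twist to vertical",np.degrees([-z[1],z[0]]).round(2),"Fbox",np.round([s["contact_force"][:2]@ex,s["contact_force"][:2]@ey],2))
    return s,R
E
python3 -c "
from h import *
s,R=bst()
"
```

```text
t 7.3 pos [0.4995 0.2302 0.2057] jaw -21.02 z [-0.0188  0.0056 -0.9998] F [ 0.12 -0.33 -2.14] T [ 0.019  0.026 -0.026] op 0.134 q [0.24 0.05 1.91 0.01 1.2  0.61]
box xy mm -58.98 -31.6 twist to vertical [-0.32 -1.07] Fbox [ 0.22 -0.28]
```

Call:
move_arm(
  linear=[
    [0.004, 0.012, 0],
    [0.004, 0.012, -0.005],
    [0.002, 0.006, -0.01],
    [0, 0, -0.015],
    [0, 0, -0.015],
    [0, 0, -0.008],
    [0, 0, 0],
  ],
  twist=[
    [-0.3, -0.6, 1],
    [0, -0.5, 1],
    [0, 0, 1],
    [0, 0, 0],
    [0, 0, 0],
    [0, 0, 0],
    [0, 0, 0],
  ],
)

```text
time: 7.88
eef_pos: [0.5064, 0.2638, 0.1436]
tcp_rot: [0.806, 0.591, -0.003, -0.001]
contact_force: [0.3, -1.1, -1.5]
opening: 0.136
```

```bash
python3 -c "
from h import *
s,R=bst()
t=read_camera('top'); np.savez('top3.npz',**t); crop(t['img'],140,130,270,240,6,'pics/t3.png')
d=read_camera('side'); np.savez('side3.npz',**d); crop(d['img'],190,80,320,190,6,'pics/s3.png')"
```

```text
t 7.88 pos [0.5064 0.2638 0.1436] jaw -17.5 z [-0.0062 -0.0022 -1.    ] F [ 0.29 -1.09 -1.49] T [-0.012 -0.     0.002] op 0.136 q [ 0.3   0.16  1.91 -0.    1.08  0.61]
box xy mm -62.81 2.49 twist to vertical [ 0.12 -0.36] Fbox [ 0.62 -0.94]
```

View pics/t3.png

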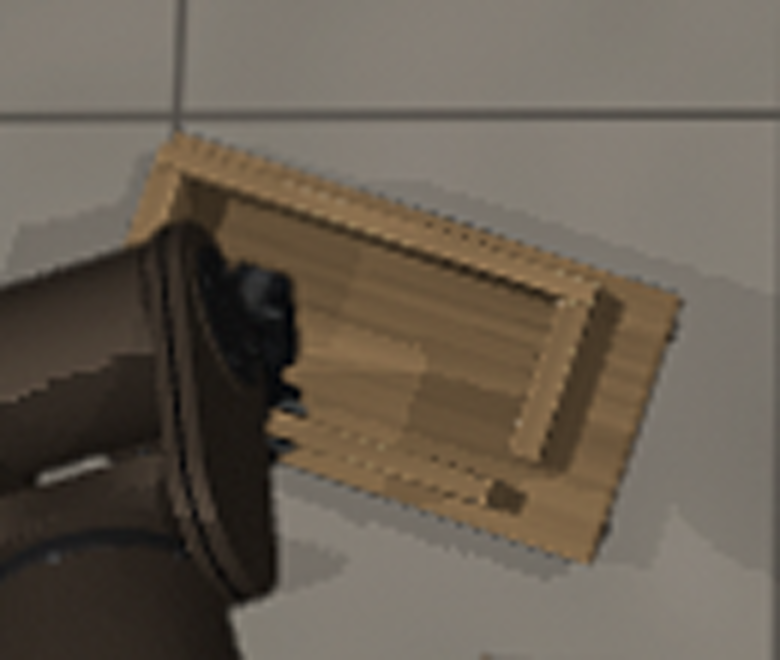

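View pics/s3.png

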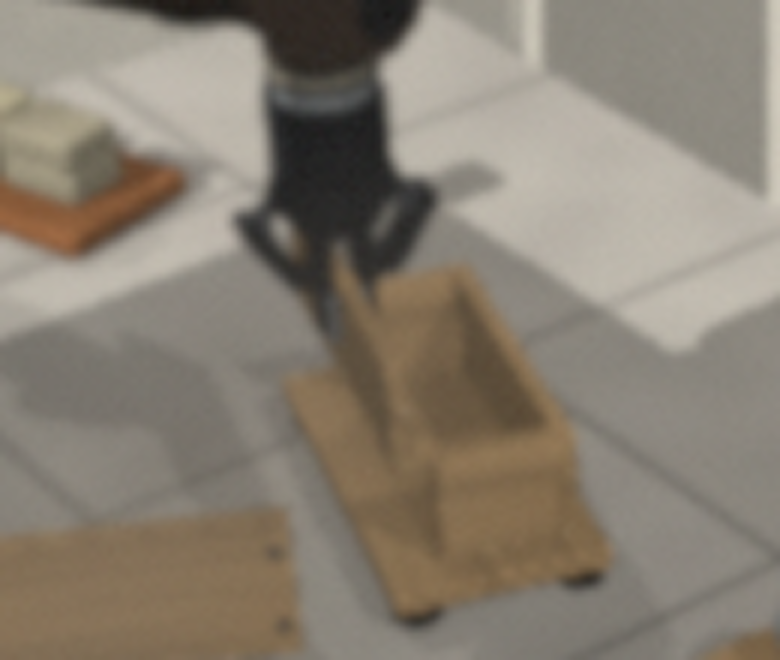

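```bash
python3 - <<'E'
from h import *
t=load('top3.npz')
px=lambda L,ox,oy,k:[((x+.5)/k-.5+ox,(y+.5)/k-.5+oy) for x,y in L]
zb=.1436-.0387
def bx(P): d=P[:,:2]-O; return np.c_[d@ex,d@ey].round(4)*1000
print("top edge",bx(onplane(t,px([(497,480),(487,503)],140,130,6),zb+.075)))
print("bot edge",bx(onplane(t,px([(527,492),(517,515)],140,130,6),zb)))
print("end_right front out/in top", bx(onplane(t,px([(543,464),(510,444)],140,130,6),.103)), "bottom out",bx(onplane(t,px([(567,470)],140,130,6),.028)))
crop(t['img'],210,190,250,225,20,'pics/t3b.png')
C=cloud(t); d=C[...,:2]-O; X=d@ex; Y=d@ey
m=(C[...,2]>zb+.06)&(C[...,2]<zb+.09)&(X>-.085)&(X<-.04)&(Y<-.02)&(Y>-.15)
ys,xs=np.nonzero(m); b=bx(onplane(t,np.c_[xs,ys],zb+.075)); print(len(b),b.min(0),b.max(0), np.sort(b[:,1])[:6])
a=np.polyfit(b[:,1],b[:,0],1); print("board yaw rel to box deg",np.degrees(-np.arctan(a[0])),a)
E
```

```text
top edge [[ -54.6 -115.6]
 [ -65.9 -114.7]]
bot edge [[ -55.3 -113.5]
 [ -67.3 -112.5]]
end_right front out/in top [[ -40.1 -115.9]
 [ -36.   -97.5]] bottom out [[ -38.3 -111.8]]
154 [ -67.5 -115.8] [-55.2 -20.4] [-115.8 -115.  -114.8 -114.  -113.1 -112.3]
board yaw rel to box deg 0.5536162733363872 [-9.66272748e-03 -6.22962812e+01]
```

View pics/t3b.png

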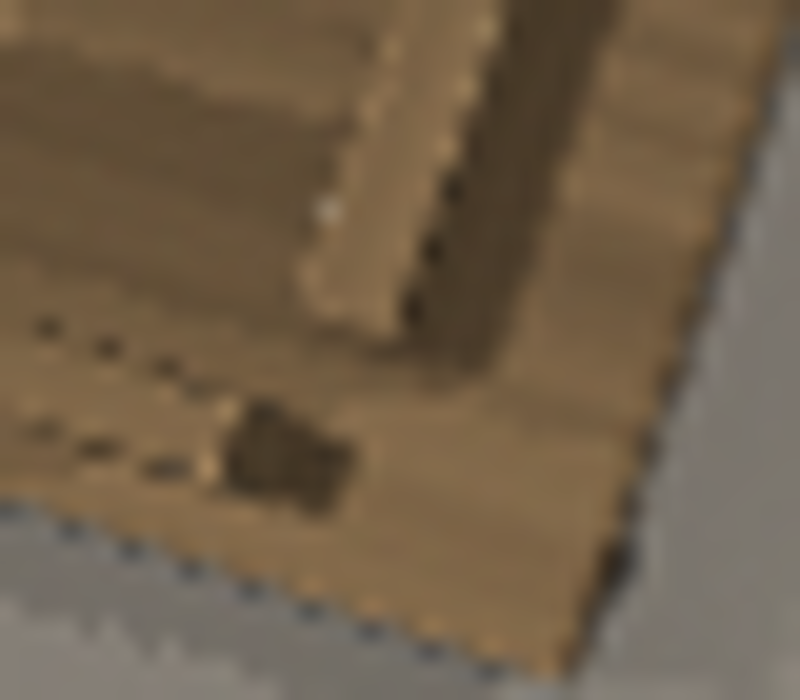

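Call:
move_arm(
  linear=[
    [0.003, -0.003, -0.01],
    [0, 0, -0.015],
    [0, 0, -0.015],
    [0, 0, -0.012],
    [0, 0, -0.008],
    [0, 0, 0],
  ],
  twist=[
    [0, -0.3, -0.5],
    [0, 0, 0],
    [0, 0, 0],
    [0, 0, 0],
    [0, 0, 0],
    [0, 0, 0],
  ],
)

```text
time: 8.48
eef_pos: [0.5153, 0.26, 0.0867]
tcp_rot: [0.81, 0.586, 0.006, 0.004]
contact_force: [-0.5, -0.4, -1.9]
opening: 0.138
```

```bash
python3 -c "
from h import *
s,R=bst()"
```

```text
t 8.48 pos [0.5153 0.26   0.0867] jaw -18.22 z [ 0.0141  0.0015 -0.9999] F [-0.52 -0.4  -1.9 ] T [-0.028  0.063 -0.013] op 0.138 q [ 0.29  0.24  1.93 -0.    0.95  0.61]
box xy mm -53.24 1.66 twist to vertical [-0.08  0.81] Fbox [-0.37 -0.54]
```

Call:
move_arm(
  linear=[
    [-0.002, -0.001, -0.004],
    [0, 0, -0.004],
    [0, 0, -0.004],
    [0, 0, -0.002],
    [0, 0, 0],
  ],
  twist=[
    [0, 0.8, 0.2],
    [0, 0, 0],
    [0, 0, 0],
    [0, 0, 0],
    [0, 0, 0],
  ],
)

```text
time: 8.9
eef_pos: [0.5148, 0.2591, 0.0733]
tcp_rot: [0.809, 0.588, 0.002, -0.0]
contact_force: [-0.4, 0.9, -1.0]
opening: 0.137
```

```bash
python3 -c "
from h import *
s,R=bst()"
```

```text
t 8.9 pos [0.5148 0.2591 0.0733] jaw -18.02 z [ 0.0023  0.0025 -1.    ] F [-0.43  0.93 -1.  ] T [0.053 0.023 0.018] op 0.137 q [0.29 0.26 1.94 0.   0.94 0.6 ]
box xy mm -53.43 0.63 twist to vertical [-0.14  0.13] Fbox [-0.7   0.76]
```

Well aligned. I'll lower gently until it touches the base.

Call:
move_arm(
  linear=[
    [0, 0, -0.002],
    [0, 0, -0.002],
    [0, 0, -0.0015],
    [0, 0, -0.001],
  ],
  twist=[
    [0, 0, 0],
    [0, 0, 0],
    [0, 0, 0],
    [0, 0, 0],
  ],
)

```text
time: 9.23
eef_pos: [0.5157, 0.2595, 0.0675]
tcp_rot: [0.809, 0.588, 0.003, 0.0]
contact_force: [0.2, -0.4, -1.7]
opening: 0.135
```

```bash
python3 -c "
from h import *
s,R=bst()
t=read_camera('top'); np.savez('top4.npz',**t); crop(t['img'],150,140,250,230,8,'pics/t4.png')
d=read_camera('side'); np.savez('side4.npz',**d); crop(d['img'],220,110,310,190,8,'pics/s4.png');st()"
```

```text
t 9.23 pos [0.5157 0.2595 0.0675] jaw -18.0 z [ 0.0048  0.0032 -1.    ] F [ 0.17 -0.38 -1.66] T [-0.026 -0.02  -0.001] op 0.135 q [0.29 0.27 1.94 0.   0.93 0.6 ]
box xy mm -52.73 1.31 twist to vertical [-0.18  0.27] Fbox [ 0.27 -0.31]
t 9.33 pos [0.5155 0.2595 0.0673] jaw -18.0 z [ 0.0043  0.0031 -1.    ] F [ 0.36  0.5  -1.99] T [ 0.015 -0.012  0.016] op 0.137 q [0.29 0.27 1.94 0.   0.93 0.6 ]
```

View pics/t4.png

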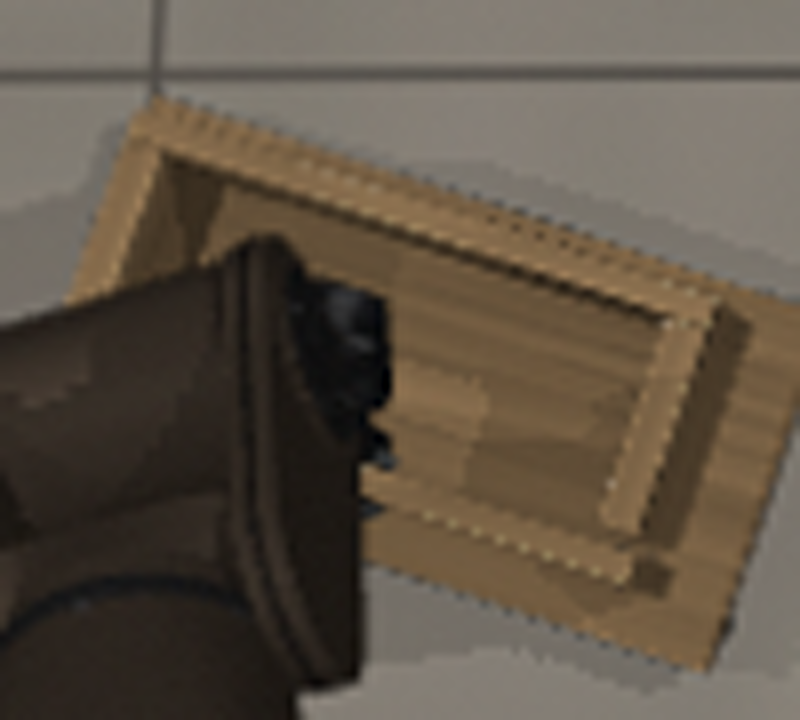

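View pics/s4.png

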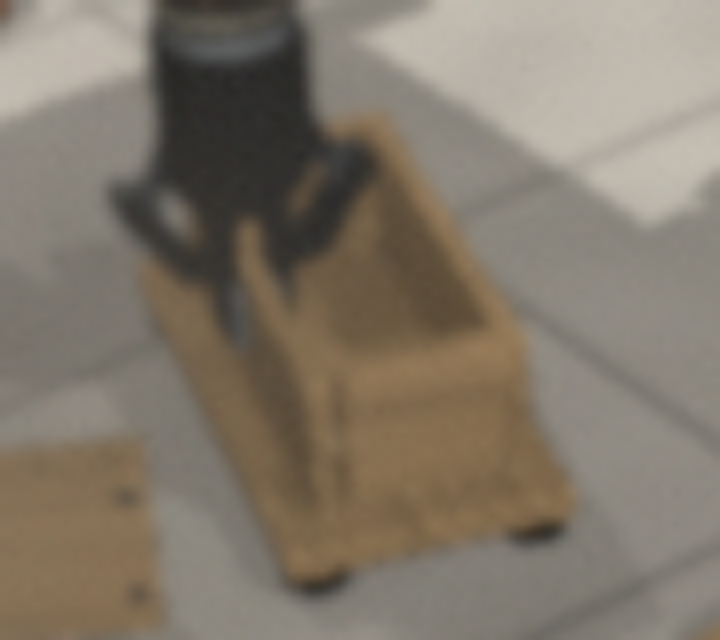

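```bash
cat >> h.py <<'E'
def prof(c,xb,ys,z,w=.003):
    # brightness vs y averaged across xb +-w on plane z
    out=np.zeros(len(ys)); xs=np.linspace(xb-w,xb+w,7)
    for x in xs:
        P=np.c_[O[0]+x*ex[0]+ys*ey[0],O[1]+x*ex[1]+ys*ey[1],np.full(len(ys),z)]
        q=proj(c,P).astype(np.float32)
        out+=cv2.remap(cv2.cvtColor(c["img"],cv2.COLOR_BGR2GRAY).astype(np.float32),q[:,0].reshape(-1,1),q[:,1].reshape(-1,1),cv2.INTER_LINEAR).ravel()
    return out/len(xs)
def edge(c,xb,y0,y1,z,w=.003):
    ys=np.arange(y0,y1,.0005); p=prof(c,xb,ys,z,w); p=cv2.GaussianBlur(p.astype(np.float32).reshape(-1,1),(1,5),0).ravel()
    g=np.abs(np.gradient(p)); i=g.argmax(); sel=slice(max(0,i-4),i+5); return (ys[sel]*g[sel]).sum()/g[sel].sum()*1000, p
E
python3 - <<'E'
from h import *
for n in ("top4.npz","top0.npz"):
    t=load(n)
    for x in (-.053,-.035,-.03,-.025,-.02,-.01,0,.01):
        e,p=edge(t,x,-.125,-.105,.103); print(n,x,round(e,2),p[::4].round(0).astype(int))
s=load("side4.npz")
for x in (-.053,-.03,-.02,-.01):
    e,p=edge(s,x,-.130,-.100,.103); print("side",x,round(e,2),p[::4].round(0).astype(int))
E
```

```text
top4.npz -0.053 -115.12 [ 56  57  58  59  64  89 111 111 108 107 108]
top4.npz -0.035 -112.37 [ 64  62  62  61  59  57  72 100 108 108 106]
top4.npz -0.03 -112.1 [ 63  62  62  61  59  60  74  98 109 108 106]
top4.npz -0.025 -112.09 [ 62  62  62  60  60  59  71  98 108 109 106]
top4.npz -0.02 -112.38 [ 62  62  63  61  60  61  75  98 108 108 106]
top4.npz -0.01 -112.91 [ 62  61  61  60  60  64  84 107 111 109 106]
top4.npz 0 -112.63 [ 62  61  61  60  59  63  81 106 110 108 105]
top4.npz 0.01 -112.55 [ 63  61  61  60  60  63  79 103 108 107 104]
top0.npz -0.053 -108.55 [101 101 101 101 102 102 101 100  97  94  92]
top0.npz -0.035 -112.36 [ 58  57  57  55  53  52  67  98 107 108 106]
top0.npz -0.03 -112.07 [ 58  58  57  55  54  56  70  96 108 109 106]
top0.npz -0.025 -112.09 [ 57  57  57  55  54  54  67  97 108 109 106]
top0.npz -0.02 -112.4 [ 57  57  57  55  54  56  71  97 108 108 106]
top0.npz -0.01 -112.65 [ 57  56  57  56  54  56  78 105 110 108 106]
top0.npz 0 -112.58 [ 57  57  57  55  54  57  77 105 110 108 106]
top0.npz 0.01 -112.49 [ 57  56  56  55  54  57  74 101 107 106 104]
side -0.053 -127.3 [108 109 110 111 112 113 114 114 114 114 112 111 110 109 108]
side -0.03 -107.44 [117 117 118 119 119 120 120 120 120 119 119 117 116 115 113]
side -0.02 -105.41 [116 117 118 119 120 121 121 121 122 121 120 118 116 114 112]
side -0.01 -103.09 [117 118 119 120 121 121 122 122 122 122 121 119 117 114 112]
```

```bash
python3 - <<'E'
from h import *
t=load("top0.npz")
for x in (-.03,-.02,-.01,0,.01):
    for a,b in ((.105,.13),(.088,.105),(-.105,-.088)):
        e,p=edge(t,x,a,b,.103); print(x,round(e,2),p[::5].round(0).astype(int),end=' | ')
    print()
t=load("top4.npz")
crop(t['img'],215,185,245,215,20,'pics/t4b.png')
E
```

```text
-0.03 120.56 [110 107 104 104 103 100 101 104 104 104 104] | -0.03 102.29 [57 56 54 54 57 70 95] | -0.03 -97.09 [106 105 107  99  87  84  85] | 
-0.02 106.95 [110 107 104 104 106 105 103 104 104 103 104] | -0.02 101.88 [ 57  56  53  54  59  73 100] | -0.02 -97.05 [105 103 106  97  82  80  80] | 
-0.01 106.83 [111 106 103 103 104 104 103 103 104 104 104] | -0.01 101.84 [ 56  55  54  55  58  72 102] | -0.01 -97.28 [105 104 107  99  87  88  89] | 
0 107.37 [108 106 102 102 102 100 100 103 103 103 103] | 0 102.0 [56 54 53 55 58 68 97] | 0 -96.86 [105 103 106 100  84  81  82] | 
0.01 117.65 [108 105 102 102 103 101  99 103 102 102 104] | 0.01 102.05 [56 55 53 55 59 68 96] | 0.01 -96.91 [103 102 104  98  81  82  82] |
```

View pics/t4b.png

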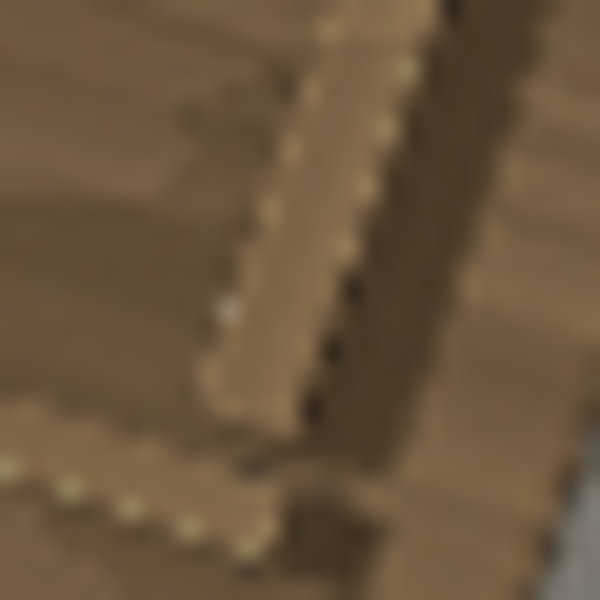

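Call:
move_arm(
  linear=[
    [0.0002, 0.001, 0.0007],
    [0.0002, 0.001, 0.0003],
    [0.0002, 0.0006, 0.0003],
    [0, 0, 0],
    [0, 0, 0],
  ],
  twist=[
    [0, 0.2, 0],
    [0, 0, 0],
    [0, 0, 0],
    [0, 0, 0],
    [0, 0, 0],
  ],
)

```text
time: 9.75
eef_pos: [0.5165, 0.2625, 0.0692]
tcp_rot: [0.809, 0.588, 0.002, -0.001]
contact_force: [0.4, 0.4, -2.5]
opening: 0.135
```

```bash
python3 - <<'E'
from h import *
t=read_camera('top'); bst()
for x in (-.055,-.053,-.035,-.03,-.025,-.02,-.01,0,.01):
    e,p=edge(t,x,-.120,-.105,.103); print(x,round(e,2))
E
```

```text
t 9.8 pos [0.5165 0.2626 0.0692] jaw -18.0 z [ 0.0014  0.0034 -1.    ] F [ 0.64  0.6  -1.86] T [ 0.056 -0.03  -0.045] op 0.134 q [0.29 0.28 1.93 0.   0.93 0.61]
box xy mm -52.85 4.44 twist to vertical [-0.19  0.08] Fbox [0.43 0.77]
-0.055 -111.53
-0.053 -111.66
-0.035 -112.37
-0.03 -112.08
-0.025 -112.1
-0.02 -112.41
-0.01 -112.9
0 -112.62
0.01 -112.55
```

Call:
move_arm(
  linear=[
    [0, 0, -0.001],
    [0, 0, -0.001],
    [0, 0, -0.0005],
  ],
  twist=[
    [0, 0, 0],
    [0, 0, 0],
    [0, 0, 0],
  ],
)

```text
time: 10.05
eef_pos: [0.5166, 0.2626, 0.0668]
tcp_rot: [0.809, 0.588, 0.002, -0.001]
contact_force: [0.3, 1.6, -0.6]
opening: 0.131
```

```bash
python3 - <<'E'
from h import *
bst()
E
```

```text
t 10.05 pos [0.5166 0.2626 0.0668] jaw -18.0 z [ 0.0019  0.0036 -1.    ] F [ 0.31  1.6  -0.57] T [-0.058  0.058 -0.065] op 0.131 q [0.29 0.28 1.93 0.   0.93 0.61]
box xy mm -52.74 4.55 twist to vertical [-0.21  0.11] Fbox [-0.2   1.62]
```

Call:
move_arm(
  linear=[
    [0.001, -0.0003, -0.0003],
    [0.001, -0.0003, 0],
    [0.001, -0.0003, 0],
    [0.0008, -0.0003, 0],
    [0.0008, -0.0003, 0],
  ],
  twist=[
    [0, 0, 0],
    [0, 0, 0],
    [0, 0, 0],
    [0, 0, 0],
    [0, 0, 0],
  ],
)

```text
time: 10.47
eef_pos: [0.5211, 0.2612, 0.0668]
tcp_rot: [0.809, 0.588, 0.001, -0.001]
contact_force: [-0.8, 0.8, -0.4]
opening: 0.135
```

```bash
python3 - <<'E'
from h import *
bst()
E
```

```text
t 10.47 pos [0.5211 0.2612 0.0668] jaw -18.02 z [-0.      0.0035 -1.    ] F [-0.83  0.81 -0.39] T [-0.079  0.121 -0.067] op 0.135 q [0.29 0.29 1.92 0.   0.93 0.6 ]
box xy mm -48.09 4.53 twist to vertical [-0.2 -0. ] Fbox [-1.04  0.52]
```

Call:
move_arm(
  linear=[
    [0.0005, -0.0002, 0],
    [0.0005, -0.0002, 0],
    [0.0005, -0.0002, 0],
  ],
  twist=[
    [0, 0, 0],
    [0, 0, 0],
    [0, 0, 0],
  ],
)

```text
time: 10.72
eef_pos: [0.5214, 0.261, 0.0668]
tcp_rot: [0.809, 0.588, -0.0, -0.003]
contact_force: [-3.3, 1.6, 0.4]
opening: 0.136
```

```bash
python3 - <<'E'
from h import *
bst()
E
```

```text
t 10.72 pos [0.5214 0.261  0.0668] jaw -17.98 z [-0.0039  0.004  -1.    ] F [-3.34  1.63  0.37] T [0.147 0.47  0.113] op 0.136 q [0.29 0.29 1.92 0.01 0.94 0.6 ]
box xy mm -47.69 4.52 twist to vertical [-0.23 -0.22] Fbox [-3.68  0.51]
```

Call:
move_arm(
  linear=[
    [0, 0, 0],
    [0, 0, 0],
    [0, 0, 0],
    [0, 0, 0],
    [0, 0, 0],
  ],
  twist=[
    [0, 0, 0],
    [0, 0, 0],
    [0, 0, 0],
    [0, 0, 0],
    [0, 0, 0],
  ],
  grip=0.4,
)

```text
time: 11.13
eef_pos: [0.5243, 0.2608, 0.068]
tcp_rot: [0.809, 0.588, 0.003, -0.001]
contact_force: [-0.6, -0.4, 0.2]
opening: 0.401
```

```bash
python3 - <<'E'
from h import *
t=read_camera('top'); bst()
for x in (-.05,-.047,-.044,-.035,-.03,-.025,-.02,-.01,0,.01):
    e,p=edge(t,x,-.120,-.105,.103,.002); print(x,round(e,2))
crop(t['img'],150,140,250,230,8,'pics/t5.png')
d=read_camera('side'); crop(d['img'],220,110,310,190,8,'pics/s5.png')
E
```

```text
t 11.18 pos [0.5243 0.2608 0.068 ] jaw -17.99 z [ 0.0036  0.0045 -1.    ] F [ 0.48 -0.4   0.87] T [-0.023  0.003  0.013] op 0.4 q [0.29 0.29 1.92 0.   0.93 0.6 ]
box xy mm -44.91 5.18 twist to vertical [-0.26  0.2 ] Fbox [ 0.57 -0.23]
-0.05 -111.49
-0.047 -111.32
-0.044 -111.71
-0.035 -112.29
-0.03 -112.42
-0.025 -112.05
-0.02 -112.53
-0.01 -112.93
0 -112.62
0.01 -112.44
```

View pics/t5.png

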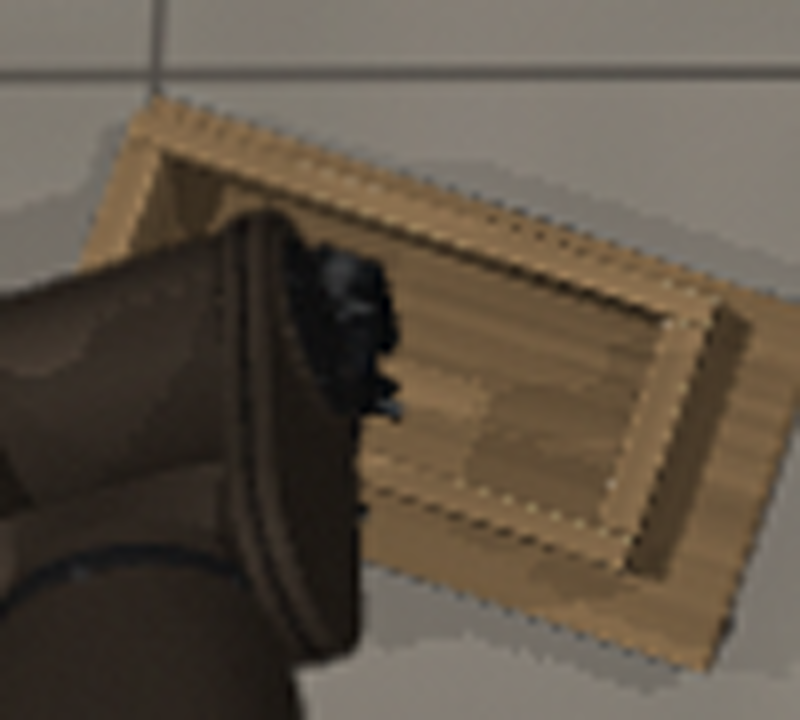

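View pics/s5.png

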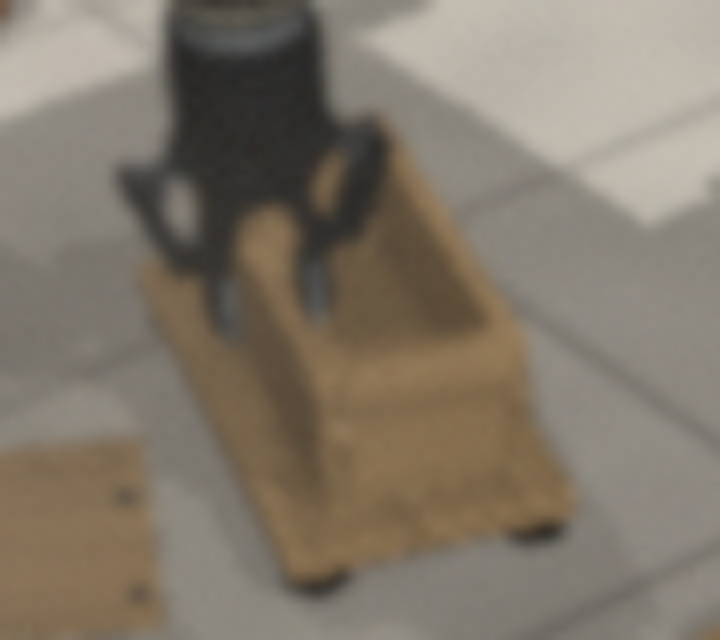

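Call:
move_arm(
  linear=[
    [-0.0015, 0.0005, 0.006],
    [0, 0, 0.012],
    [0, 0, 0.018],
    [0, 0, 0.02],
    [0, 0, 0.02],
    [-0.015, 0.005, 0.01],
    [-0.03, 0.01, 0],
    [-0.02, 0.007, 0],
  ],
  twist=[
    [-0.2, 0.2, 0],
    [0, 0, 0],
    [0, 0, 0],
    [0, 0, 0],
    [0, 0, 0],
    [0, 0, 0],
    [0, 0, 0],
    [0, 0, 0],
  ],
)

```text
time: 11.9
eef_pos: [0.4597, 0.2826, 0.165]
tcp_rot: [0.81, 0.586, 0.003, 0.001]
contact_force: [1.3, 0.2, 0.1]
opening: 0.398
```

```bash
python3 - <<'E'
from h import *
t=read_camera('top'); bst()
crop(t['img'],150,140,250,230,8,'pics/t6.png'); np.savez('top6.npz',**t)
d=read_camera('side'); crop(d['img'],220,110,310,190,8,'pics/s6.png')
E
```

```text
t 11.95 pos [0.4572 0.2838 0.1652] jaw -18.15 z [ 0.0044  0.0028 -1.    ] F [-0.15  2.92  0.21] T [0.071 0.005 0.012] op 0.405 q [0.37 0.06 1.98 0.   1.1  0.68]
box xy mm -115.82 6.32 twist to vertical [-0.16  0.25] Fbox [-1.05  2.73]
```

View pics/t6.png

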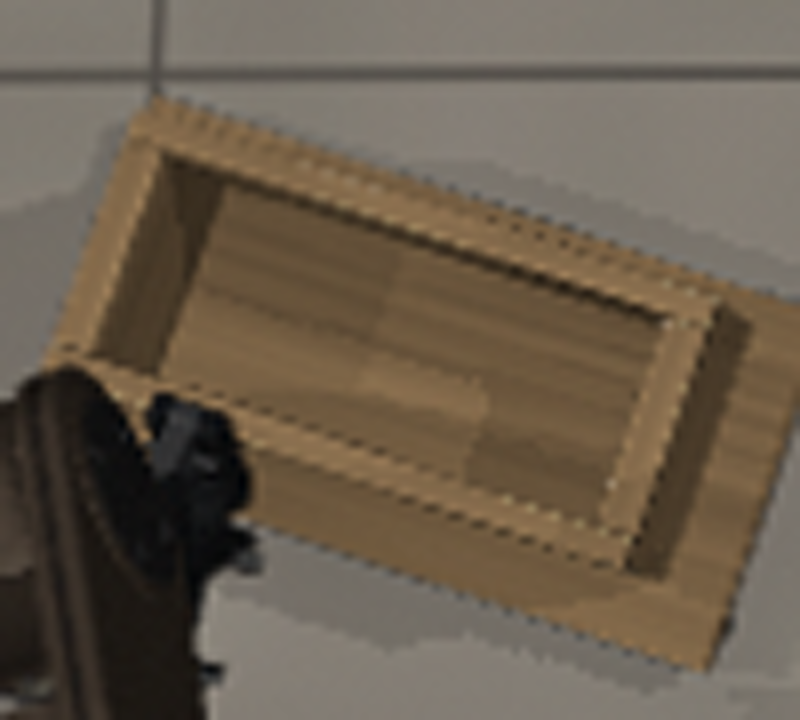

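View pics/s6.png

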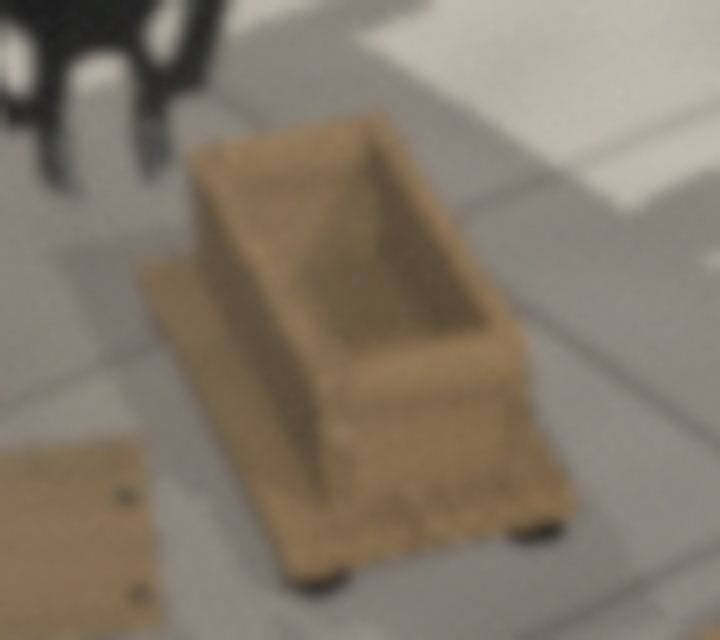

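Call:
move_arm(
  linear=[
    [0, 0, 0],
    [0, 0, 0],
    [0, 0, 0],
    [0, 0, 0],
    [0, 0, 0],
    [0, 0, 0],
    [0, 0, 0],
    [0, 0, 0],
    [0, 0, 0],
    [0, 0, 0],
    [0, 0, 0],
    [0, 0, 0],
    [0, 0, 0],
    [0, 0, 0],
  ],
  twist=[
    [0, 0, 6],
    [0, 0, 7],
    [0, 0, 7],
    [0, 0, 7],
    [0, 0, 7],
    [0, 0, 7],
    [0, 0, 7],
    [0, 0, 7],
    [0, 0, 7],
    [0, 0, 7],
    [0, 0, 7],
    [0, 0, 7],
    [0, 0, 5],
    [0, 0, 0],
  ],
  grip=0,
)

```text
time: 13.17
eef_pos: [0.47, 0.2808, 0.1758]
tcp_rot: [0.153, 0.988, 0.009, 0.003]
contact_force: [0.2, -0.2, 0.2]
opening: 0.005
```

```bash
python3 - <<'E'
from h import *
t=read_camera('top'); bst()
crop(t['img'],150,140,250,230,8,'pics/t7.png'); np.savez('top7.npz',**t)
E
```

```text
t 13.22 pos [0.4701 0.2808 0.1759] jaw 72.23 z [ 0.0083  0.0167 -0.9998] F [0.46 0.05 0.21] T [-0.013  0.013 -0.031] op 0.003 q [ 0.35  0.06  1.96  0.01  1.11 -0.92]
box xy mm -102.63 7.45 twist to vertical [-0.96  0.48] Fbox [0.42 0.19]
```

View pics/t7.png

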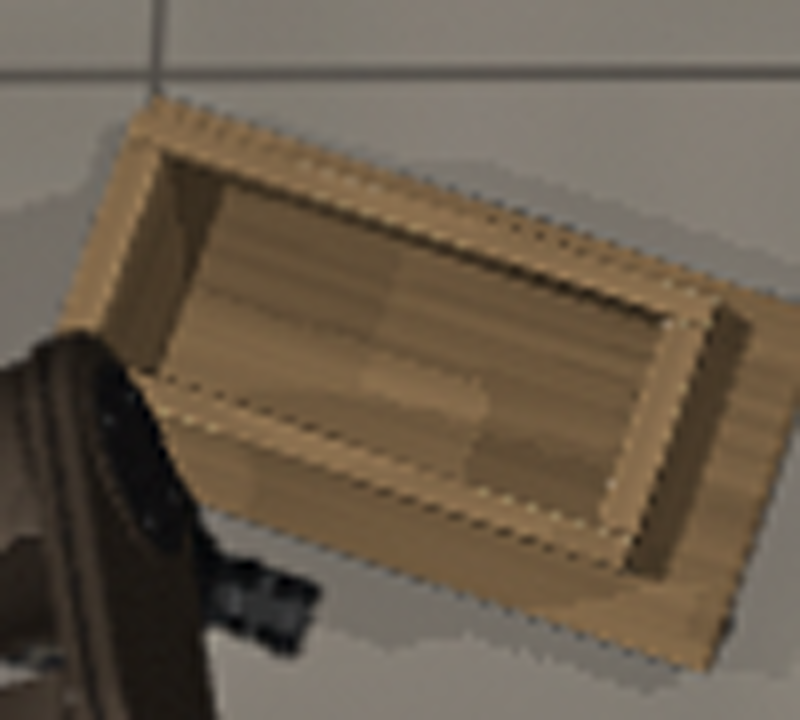

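Call:
move_arm(
  linear=[
    [-0.015, 0.004, -0.005],
    [-0.02, 0.005, -0.005],
    [-0.01, 0.002, -0.005],
    [0, 0, 0],
  ],
  twist=[
    [-1.7, -3.5, 0],
    [-1.7, -3.6, 0],
    [0, 0, 0],
    [0, 0, 0],
  ],
)

```text
time: 13.55
eef_pos: [0.4276, 0.291, 0.1626]
tcp_rot: [0.16, 0.984, -0.01, 0.073]
contact_force: [0.1, -0.0, -0.1]
opening: -0.0
```

```bash
python3 - <<'E'
from h import *
t=read_camera('top'); bst()
crop(t['img'],150,140,250,230,8,'pics/t8.png'); np.savez('top8.npz',**t)
for x in (-.051,-.048,-.045,-.035,-.03,-.025,-.02,-.01,0,.01):
    e,p=edge(t,x,-.120,-.105,.103,.002); l,pl=edge(t,x,.105,.13,.103,.002); print(x,round(e,2),round(l,2),pl[::5].round(0).astype(int))
E
```

```text
t 13.6 pos [0.4286 0.291  0.1632] jaw 71.57 z [ 0.142  -0.0431 -0.9889] F [ 0.18  0.17 -0.01] T [ 0.078  0.047 -0.023] op 0.003 q [ 0.45 -0.03  2.08 -0.12  0.99 -0.74]
box xy mm -145.22 4.33 twist to vertical [2.47 8.14] Fbox [0.12 0.22]
-0.051 -111.51 108.08 [115 113 107 114 117 113 109 110 110 110 110]
-0.048 -111.06 118.94 [111 111 110 111 112 112 110 110 110 110 110]
-0.045 -111.54 114.35 [107 108 105 105 108 110 109 111 111 110 110]
-0.035 -112.31 121.09 [116 114 111 111 110 107 107 110 111 111 111]
-0.03 -112.06 120.46 [116 114 111 110 110 106 107 111 111 110 110]
-0.025 -112.07 117.9 [116 113 111 112 112 110 106 109 110 110 109]
-0.02 -112.51 106.96 [116 113 110 110 112 111 110 110 110 110 110]
-0.01 -112.87 106.98 [117 113 109 109 111 110 109 110 110 109 109]
0 -112.55 107.34 [115 112 109 109 108 106 106 109 109 109 109]
0.01 -112.37 118.07 [115 112 108 109 110 109 106 108 109 109 110]
```

View pics/t8.png

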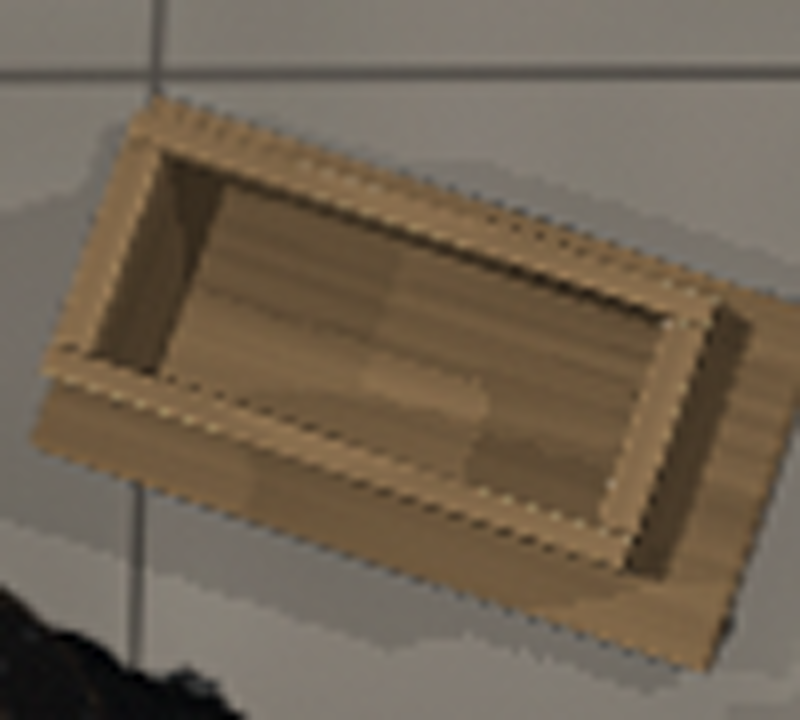

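```bash
python3 - <<'E'
from h import *
t=load('top8.npz'); t0=dict(t); im=t['img'].astype(int)
sat=(im[...,2]-im[...,0]).clip(0,255).astype(np.uint8); t['img']=cv2.merge([sat]*3)
for x in (-.051,-.048,-.045,-.035,-.03,-.025,-.02,-.01,0,.01,.02,.03):
    e,p=edge(t,x,-.120,-.105,.103,.002); l,pl=edge(t,x,.108,.13,.103,.002); print(x,round(e,2),round(l,2),pl[::4].round(0).astype(int))
E
```

```text
-0.051 -111.52 118.34 [56 56 54 53 46 33 18 14 13 13 13 13]
-0.048 -111.06 118.45 [58 58 59 59 51 36 20 12 12 13 13 13]
-0.045 -111.48 117.96 [56 55 56 57 53 36 21 13 13 13 13 13]
-0.035 -112.3 117.49 [59 58 59 56 47 28 14 12 13 13 13 12]
-0.03 -112.06 116.99 [58 58 57 55 44 27 15 12 13 13 13 13]
-0.025 -112.26 117.91 [58 57 59 58 48 31 16 13 13 13 13 13]
-0.02 -112.55 117.08 [58 58 57 55 46 28 17 14 13 13 13 13]
-0.01 -112.88 117.51 [58 57 58 56 48 30 17 13 13 14 14 14]
0 -112.53 117.83 [58 57 57 55 46 29 15 13 13 13 13 13]
0.01 -112.35 117.99 [57 57 57 56 49 32 15 13 13 14 14 13]
0.02 -112.01 118.04 [56 55 56 56 48 32 15 11 13 13 14 14]
0.03 -111.91 117.98 [57 55 55 55 47 32 16 11 13 14 15 15]
```

Call:
move_arm(
  linear=[
    [0.008, -0.003, -0.012],
    [0.012, -0.004, -0.018],
    [0.012, -0.004, -0.02],
    [0.012, -0.004, -0.02],
    [0.008, -0.003, -0.015],
    [0.003, -0.001, -0.006],
    [0, 0, 0],
  ],
  twist=[
    [0, 0, 0.4],
    [0, 0, 0],
    [0, 0, 0],
    [0, 0, 0],
    [0, 0, 0],
    [0, 0, 0],
    [0, 0, 0],
  ],
)

```text
time: 14.18
eef_pos: [0.4969, 0.2709, 0.0753]
tcp_rot: [0.161, 0.984, -0.005, 0.078]
contact_force: [-0.9, 0.5, -0.1]
opening: 0.002
```

```bash
python3 - <<'E'
from h import *
bst()
E
```

```text
t 14.18 pos [0.4969 0.2709 0.0753] jaw 71.49 z [ 0.1524 -0.0353 -0.9877] F [-0.92  0.5  -0.13] T [-0.012  0.039  0.007] op 0.002 q [ 0.36  0.19  2.03 -0.12  0.8  -0.81]
box xy mm -74.13 6.32 twist to vertical [2.02 8.73] Fbox [-1.03  0.19]
```

Call:
move_arm(
  linear=[
    [-0.0008, -0.0025, -0.004],
    [0, 0, -0.003],
    [0, 0, 0],
    [0, 0, 0],
  ],
  twist=[
    [-0.5, 0.8, 0.5],
    [0, 0, 0],
    [0, 0, 0],
    [0, 0, 0],
  ],
)

```text
time: 14.52
eef_pos: [0.4983, 0.2684, 0.0704]
tcp_rot: [0.157, 0.985, -0.01, 0.073]
contact_force: [0.0, 0.3, -0.0]
opening: 0.0
```

```bash
python3 - <<'E'
from h import *
bst()
d=read_camera('side'); crop(d['img'],220,110,310,190,8,'pics/s9.png')
bst()
E
```

```text
t 14.52 pos [0.4983 0.2684 0.0704] jaw 71.91 z [ 0.1403 -0.0421 -0.9892] F [ 0.03  0.27 -0.02] T [0.017 0.056 0.031] op 0.0 q [ 0.35  0.21  2.02 -0.12  0.8  -0.82]
box xy mm -71.95 4.34 twist to vertical [2.41 8.04] Fbox [-0.05  0.26]
t 14.57 pos [0.4983 0.2685 0.0705] jaw 71.92 z [ 0.1406 -0.042  -0.9892] F [-0.05 -0.88 -0.22] T [ 0.025  0.075 -0.02 ] op 0.002 q [ 0.35  0.21  2.02 -0.12  0.8  -0.82]
box xy mm -71.98 4.44 twist to vertical [2.41 8.06] Fbox [ 0.23 -0.85]
```

View pics/s9.png

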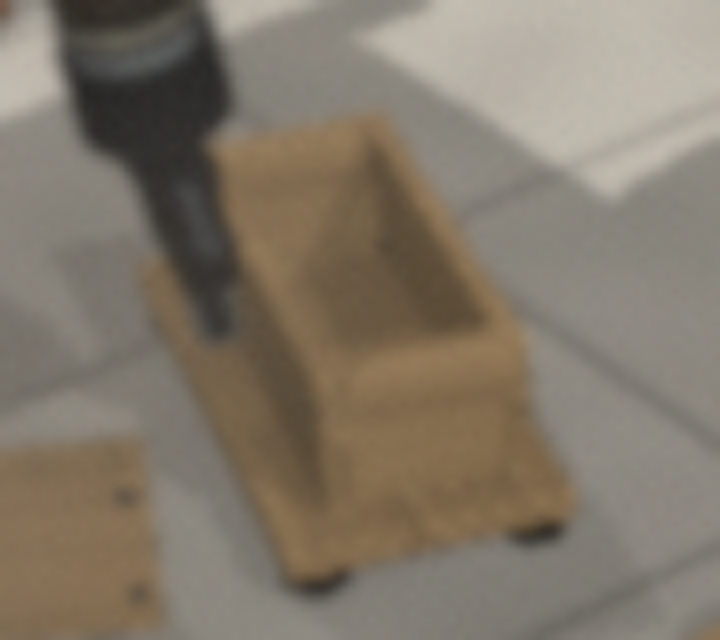

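Call:
move_arm(
  linear=[
    [-0.001, -0.0008, -0.001],
    [0, 0, 0],
    [0, 0, 0],
  ],
  twist=[
    [-2, -6.2, 0],
    [0, 0, 0],
    [0, 0, 0],
  ],
)

```text
time: 14.82
eef_pos: [0.4983, 0.2687, 0.0721]
tcp_rot: [0.155, 0.979, -0.017, 0.132]
contact_force: [1.1, -0.9, 0.6]
opening: 0.002
```

```bash
python3 - <<'E'
from h import *
bst()
E
```

```text
t 14.82 pos [0.4983 0.2687 0.0721] jaw 72.02 z [ 0.2523 -0.0745 -0.9648] F [ 1.13 -0.89  0.64] T [0.042 0.077 0.052] op 0.002 q [ 0.39  0.18  2.07 -0.26  0.71 -0.69]
box xy mm -72.02 4.65 twist to vertical [ 4.27 14.45] Fbox [ 1.35 -0.49]
```

Call:
move_arm(
  linear=[
    [0.001, -0.001, -0.001],
    [0.001, -0.001, -0.001],
    [0.001, -0.0003, -0.001],
    [0.0005, -0.0002, 0],
  ],
  twist=[
    [0, 0, 0],
    [0, 0, 0],
    [0, 0, 0],
    [0, 0, 0],
  ],
)

```text
time: 15.15
eef_pos: [0.5034, 0.2667, 0.0708]
tcp_rot: [0.155, 0.979, -0.016, 0.131]
contact_force: [0.2, 0.5, -0.0]
opening: 0.002
```

```bash
python3 - <<'E'
from h import *
bst()
E
```

```text
t 15.15 pos [0.5034 0.2667 0.0708] jaw 72.05 z [ 0.2507 -0.072  -0.9654] F [ 0.24  0.51 -0.03] T [0.048 0.145 0.007] op 0.002 q [ 0.38  0.18  2.06 -0.25  0.7  -0.7 ]
box xy mm -66.63 4.28 twist to vertical [ 4.12 14.36] Fbox [0.07 0.56]
```

Call:
move_arm(
  linear=[
    [0.0003, -0.0004, -0.0005],
    [0.0003, -0.0003, -0.0005],
  ],
  twist=[
    [0, 0, 0],
    [0, 0, 0],
  ],
)

```text
time: 15.32
eef_pos: [0.5046, 0.266, 0.0701]
tcp_rot: [0.156, 0.979, -0.016, 0.13]
contact_force: [-5.6, 2.5, 4.0]
opening: -0.0
```

```bash
python3 - <<'E'
from h import *
bst()
E
```

```text
t 15.32 pos [0.5046 0.266  0.0701] jaw 71.96 z [ 0.2495 -0.0714 -0.9657] F [-5.59  2.5   3.96] T [ 0.319  0.791 -0.012] op -0.0 q [ 0.37  0.19  2.06 -0.25  0.7  -0.71]
box xy mm -65.25 4.0 twist to vertical [ 4.09 14.3 ] Fbox [-6.09  0.65]
```

Call:
move_arm(
  linear=[
    [0.0003, -0.0003, -0.0003],
    [0.0003, -0.0001, -0.0003],
  ],
  twist=[
    [0, 0, 0],
    [0, 0, 0],
  ],
)

```text
time: 15.48
eef_pos: [0.5045, 0.266, 0.0696]
tcp_rot: [0.157, 0.979, -0.016, 0.129]
contact_force: [-3.6, 0.9, 3.6]
opening: -0.002
```

```bash
python3 - <<'E'
from h import *
bst()
E
```

```text
t 15.48 pos [0.5045 0.266  0.0696] jaw 71.88 z [ 0.2469 -0.0709 -0.9664] F [-3.56  0.86  3.6 ] T [ 0.174  0.537 -0.017] op -0.002 q [ 0.37  0.19  2.06 -0.24  0.71 -0.71]
box xy mm -65.34 3.95 twist to vertical [ 4.06 14.15] Fbox [-3.65 -0.28]
```

Call:
move_arm(
  linear=[
    [0.0004, -0.0001, 0.0003],
    [0.0005, -0.0002, 0.0003],
    [0.0006, -0.0002, 0.0002],
  ],
  twist=[
    [0, 0, 0],
    [0, 0, 0],
    [0, 0, 0],
  ],
)

```text
time: 15.73
eef_pos: [0.5046, 0.2659, 0.0696]
tcp_rot: [0.157, 0.979, -0.016, 0.127]
contact_force: [-6.1, 2.3, 4.1]
opening: -0.004
```

```bash
python3 - <<'E'
from h import *
bst()
E
```

```text
t 15.73 pos [0.5046 0.2659 0.0696] jaw 71.87 z [ 0.244  -0.0705 -0.9672] F [-6.13  2.29  4.08] T [0.418 0.823 0.053] op -0.004 q [ 0.37  0.19  2.05 -0.24  0.71 -0.71]
box xy mm -65.19 3.92 twist to vertical [ 4.04 13.98] Fbox [-6.54  0.29]
```

Call:
move_arm(
  linear=[
    [0.0007, -0.0002, 0.0006],
    [0.0008, -0.0003, 0.0006],
    [0.0009, -0.0003, 0.0006],
  ],
  twist=[
    [-0.05, -0.15, 0],
    [-0.05, -0.15, 0],
    [-0.05, -0.15, 0],
  ],
)

```text
time: 15.98
eef_pos: [0.5047, 0.2658, 0.0697]
tcp_rot: [0.157, 0.979, -0.016, 0.129]
contact_force: [-5.5, 3.6, 1.8]
opening: 0.001
```

```bash
python3 - <<'E'
from h import *
bst()
E
```

```text
t 15.98 pos [0.5047 0.2658 0.0697] jaw 71.82 z [ 0.2468 -0.0719 -0.9664] F [-5.49  3.58  1.82] T [0.67  0.814 0.097] op 0.001 q [ 0.37  0.19  2.06 -0.24  0.71 -0.71]
box xy mm -65.08 3.86 twist to vertical [ 4.12 14.14] Fbox [-6.33  1.71]
```

Call:
move_arm(
  linear=[
    [0.0012, -0.0003, 0.0005],
    [0.0013, -0.0003, 0.0005],
    [0.0014, -0.0003, 0.0005],
  ],
  twist=[
    [-0.05, -0.15, 0],
    [-0.05, -0.15, 0],
    [-0.05, -0.15, 0],
  ],
)

```text
time: 16.23
eef_pos: [0.5048, 0.2659, 0.0696]
tcp_rot: [0.158, 0.979, -0.017, 0.128]
contact_force: [-8.2, 2.9, 3.4]
opening: -0.003
```

```bash
python3 - <<'E'
from h import *
bst()
E
```

```text
t 16.23 pos [0.5048 0.2659 0.0696] jaw 71.73 z [ 0.2461 -0.0742 -0.9664] F [-8.17  2.91  3.44] T [0.588 1.185 0.09 ] op -0.003 q [ 0.38  0.19  2.05 -0.25  0.71 -0.7 ]
box xy mm -65.03 3.95 twist to vertical [ 4.25 14.1 ] Fbox [-8.67  0.24]
```

Call:
move_arm(
  linear=[
    [0.0016, -0.0004, 0.0006],
    [0.0017, -0.0005, 0.0006],
    [0.0018, -0.0005, 0.0006],
    [0.0018, -0.0005, 0.0006],
  ],
  twist=[
    [-0.05, -0.15, 0.05],
    [-0.05, -0.15, 0.05],
    [-0.05, -0.15, 0.05],
    [-0.05, -0.15, 0.05],
  ],
)

```text
time: 16.57
eef_pos: [0.5048, 0.2658, 0.0696]
tcp_rot: [0.157, 0.979, -0.019, 0.126]
contact_force: [-8.6, 4.1, 5.2]
opening: -0.001
```

```bash
python3 - <<'E'
from h import *
bst()
E
```

```text
t 16.57 pos [0.5048 0.2658 0.0696] jaw 71.76 z [ 0.2416 -0.0763 -0.9674] F [-8.61  4.1   5.17] T [0.666 1.287 0.041] op -0.001 q [ 0.38  0.19  2.05 -0.25  0.71 -0.71]
box xy mm -65.02 3.92 twist to vertical [ 4.37 13.84] Fbox [-9.45  1.24]
```

Call:
move_arm(
  linear=[
    [0.0021, -0.0006, 0.0012],
    [0.0022, -0.0006, 0.0014],
    [0.0022, -0.0006, 0.0014],
  ],
  twist=[
    [-0.1, -0.3, 0.1],
    [-0.1, -0.3, 0.1],
    [-0.1, -0.3, 0.1],
  ],
)

```text
time: 16.82
eef_pos: [0.5047, 0.2658, 0.0697]
tcp_rot: [0.156, 0.979, -0.02, 0.128]
contact_force: [-7.6, 5.3, 1.1]
opening: 0.0
```

```bash
python3 - <<'E'
from h import *
bst()
E
```

```text
t 16.82 pos [0.5047 0.2658 0.0697] jaw 71.93 z [ 0.2438 -0.0783 -0.9667] F [-7.56  5.31  1.06] T [0.952 1.249 0.16 ] op 0.0 q [ 0.38  0.19  2.05 -0.25  0.71 -0.7 ]
box xy mm -65.04 3.85 twist to vertical [ 4.49 13.97] Fbox [-8.83  2.71]
```

Call:
move_arm(
  linear=[
    [0.0025, -0.0004, 0.001],
    [0.0027, -0.0004, 0.001],
    [0.0028, -0.0004, 0.001],
  ],
  twist=[
    [-0.1, -0.3, 0.1],
    [-0.1, -0.3, 0.1],
    [-0.1, -0.3, 0.1],
  ],
)

```text
time: 17.07
eef_pos: [0.5049, 0.2658, 0.0695]
tcp_rot: [0.155, 0.98, -0.023, 0.127]
contact_force: [-12.5, 3.5, 7.2]
opening: -0.001
```

```bash
python3 - <<'E'
from h import *
bst()
E
```

```text
t 17.07 pos [0.5049 0.2658 0.0695] jaw 72.03 z [ 0.2417 -0.0835 -0.9667] F [-12.53   3.46   7.15] T [0.672 1.827 0.021] op -0.001 q [ 0.38  0.19  2.05 -0.26  0.72 -0.7 ]
box xy mm -64.91 3.92 twist to vertical [ 4.78 13.85] Fbox [-12.98  -0.58]
```

Call:
move_arm(
  linear=[
    [0.0025, -0.0005, 0.0014],
    [0.0025, -0.0005, 0.0014],
    [0.0025, -0.0005, 0.0014],
    [0.0025, -0.0005, 0.0014],
  ],
  twist=[
    [0, -0.3, 0.05],
    [0, -0.3, 0.05],
    [0, -0.3, 0.05],
    [0, -0.3, 0.05],
  ],
)

```text
time: 17.4
eef_pos: [0.5048, 0.2658, 0.0697]
tcp_rot: [0.155, 0.98, -0.022, 0.127]
contact_force: [-8.2, 5.6, 2.5]
opening: -0.0
```

```bash
python3 - <<'E'
from h import *
bst()
E
```

```text
t 17.4 pos [0.5048 0.2658 0.0697] jaw 72.03 z [ 0.2411 -0.0822 -0.967 ] F [-8.18  5.63  2.46] T [0.841 1.398 0.138] op -0.0 q [ 0.38  0.19  2.05 -0.25  0.72 -0.7 ]
box xy mm -64.99 3.87 twist to vertical [ 4.71 13.81] Fbox [-9.52  2.82]
```

```bash
python3 - <<'E'
from h import *
for i in range(6):
    read_camera('top'); s=get_state(); f=s["contact_force"]; print(round(s["time"],2),np.round([f[:2]@ex,f[:2]@ey,f[2]],2),np.round(s["eef_pos"],4))
E
```

```text
17.45 [-8.41  2.8   1.76] [0.5048 0.2657 0.0697]
17.5 [-10.44   1.63   1.41] [0.5048 0.2657 0.0696]
17.55 [-9.93  1.71  2.24] [0.5048 0.2657 0.0696]
17.6 [-9.81  1.73  1.19] [0.5048 0.2657 0.0696]
17.65 [-9.3   1.35  1.92] [0.5048 0.2657 0.0696]
17.7 [-9.94  2.57  1.82] [0.5048 0.2657 0.0697]
```

Call:
move_arm(
  linear=[
    [0.0028, -0.0003, 0.0016],
    [0.003, -0.0003, 0.0018],
  ],
  twist=[
    [0, -0.3, 0],
    [0, -0.3, 0],
  ],
)

```text
time: 17.87
eef_pos: [0.5048, 0.2658, 0.0697]
tcp_rot: [0.156, 0.98, -0.022, 0.125]
contact_force: [-8.9, 4.7, 0.9]
opening: -0.002
```

```bash
cat >> h.py <<'E'
def hold(n):
    F=[]
    for i in range(n):
        c=read_camera('top'); s=get_state(); f=s["contact_force"]; F.append([f[:2]@ex,f[:2]@ey,f[2],*s["wrist_torque"],*s["eef_pos"]])
    F=np.array(F); print("t",round(s["time"],2),"mean",F.mean(0).round(4),"sd",F[:,:3].std(0).round(2),"minmax Fx",F[:,0].min().round(2),F[:,0].max().round(2)); return c,F
E
python3 - <<'E'
from h import *
hold(5); bst()
E
```

```text
t 18.12 mean [-10.0784   1.9535   2.3006   0.8301   1.5187   0.0816   0.5048   0.2658
   0.0697] sd [0.08 0.41 0.19] minmax Fx -10.16 -9.98
t 18.12 pos [0.5048 0.2658 0.0697] jaw 71.91 z [ 0.2386 -0.0829 -0.9676] F [-8.72  5.44  2.62] T [0.871 1.523 0.077] op -0.003 q [ 0.38  0.19  2.05 -0.25  0.72 -0.7 ]
box xy mm -64.97 3.92 twist to vertical [ 4.75 13.67] Fbox [-9.98  2.48]
```

Call:
move_arm(
  linear=[
    [0.0034, -0.0003, 0.0018],
    [0.0036, -0.0002, 0.0018],
  ],
  twist=[
    [0.05, -0.3, 0.05],
    [0.05, -0.3, 0.05],
  ],
)

```text
time: 18.28
eef_pos: [0.5049, 0.2658, 0.0697]
tcp_rot: [0.156, 0.98, -0.022, 0.123]
contact_force: [-13.4, 4.6, 5.1]
opening: 0.002
```

```bash
python3 - <<'E'
from h import *
hold(5); bst()
E
```

```text
t 18.53 mean [-12.756    1.027    4.5483   0.7419   1.8113   0.0424   0.5049   0.2658
   0.0697] sd [0.22 0.6  0.39] minmax Fx -13.13 -12.46
t 18.53 pos [0.5049 0.2658 0.0697] jaw 71.84 z [ 0.2333 -0.0824 -0.9689] F [-12.07   3.98   4.64] T [0.743 1.759 0.044] op -0.002 q [ 0.38  0.2   2.04 -0.25  0.73 -0.71]
box xy mm -64.91 3.95 twist to vertical [ 4.72 13.37] Fbox [-12.71   0.05]
```

Call:
move_arm(
  linear=[
    [0.0036, -0.0002, 0.0025],
  ],
  twist=[
    [0.05, -0.4, 0.05],
  ],
)

```text
time: 18.62
eef_pos: [0.5048, 0.2658, 0.0699]
tcp_rot: [0.156, 0.98, -0.022, 0.122]
contact_force: [-7.7, 5.1, -3.3]
opening: 0.001
```

```bash
python3 - <<'E'
from h import *
hold(5); bst()
E
```

```text
t 18.87 mean [-10.3824   1.926    0.5059   0.871    1.6347   0.1021   0.5048   0.2658
   0.0698] sd [0.65 0.29 0.27] minmax Fx -11.17 -9.31
t 18.87 pos [0.5049 0.2658 0.0698] jaw 71.81 z [ 0.232  -0.082  -0.9693] F [-9.97  4.69  0.46] T [0.83  1.635 0.112] op 0.001 q [ 0.38  0.2   2.04 -0.25  0.73 -0.71]
box xy mm -64.94 3.93 twist to vertical [ 4.7  13.29] Fbox [-10.93   1.38]
```

Call:
move_arm(
  linear=[
    [0.004, -0.0001, 0.0024],
  ],
  twist=[
    [0.05, -0.4, 0.05],
  ],
)

```text
time: 18.95
eef_pos: [0.5049, 0.2658, 0.0698]
tcp_rot: [0.157, 0.98, -0.023, 0.121]
contact_force: [-10.5, 6.2, 2.7]
opening: 0.001
```

```bash
python3 - <<'E'
from h import *
hold(5); bst()
E
```

```text
t 19.2 mean [-11.8859   1.5763   1.7842   0.8259   1.764    0.0726   0.5049   0.2658
   0.0698] sd [0.46 0.29 0.38] minmax Fx -12.28 -10.99
t 19.2 pos [0.5049 0.2658 0.0698] jaw 71.78 z [ 0.2298 -0.0821 -0.9698] F [-11.19   4.78   1.23] T [0.849 1.742 0.018] op 0.002 q [ 0.38  0.2   2.04 -0.24  0.73 -0.71]
box xy mm -64.91 3.96 twist to vertical [ 4.7  13.17] Fbox [-12.12   1.09]
```

```bash
python3 - <<'E'
from h import *
c,F=hold(20); c,F=hold(20)
t=c; crop(t['img'],150,140,250,230,8,'pics/t9.png')
d=read_camera('side'); crop(d['img'],220,110,310,190,8,'pics/s10.png'); cv2.imwrite('pics/side_end.png',d['img'])
im=t['img'].astype(int); t['img']=cv2.merge([(im[...,2]-im[...,0]).clip(0,255).astype(np.uint8)]*3)
for x in (-.051,-.048,-.045,-.035,-.03,-.02,-.01,0):
    print(x,round(edge(t,x,-.120,-.105,.103,.002)[0],2),round(edge(t,x,.108,.13,.103,.002)[0],2))
E
```

```text
t 20.2 mean [-11.8947   1.6007   1.6777   0.8227   1.765    0.065    0.5049   0.2658
   0.0698] sd [0.39 0.46 0.54] minmax Fx -13.06 -11.14
t 21.2 mean [-11.7823   1.3549   1.8913   0.8194   1.767    0.0659   0.5049   0.2658
   0.0698] sd [0.45 0.42 0.59] minmax Fx -12.82 -11.11
-0.051 -111.47 118.34
-0.048 -111.28 118.45
-0.045 -111.57 117.96
-0.035 -112.36 117.49
-0.03 -112.43 116.99
-0.02 -112.45 117.08
-0.01 -112.9 117.53
0 -112.53 117.84
```

View pics/t9.png

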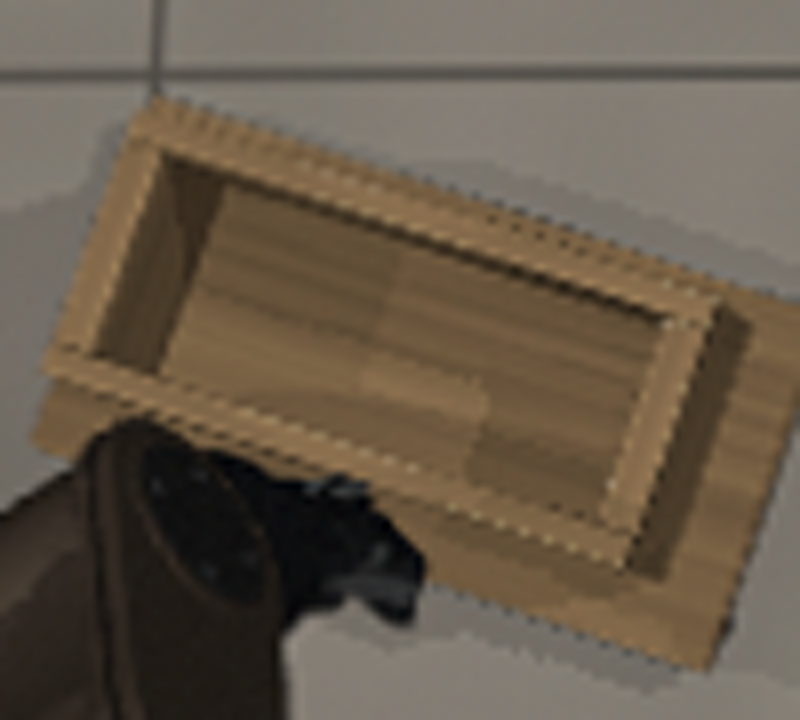

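View pics/s10.png

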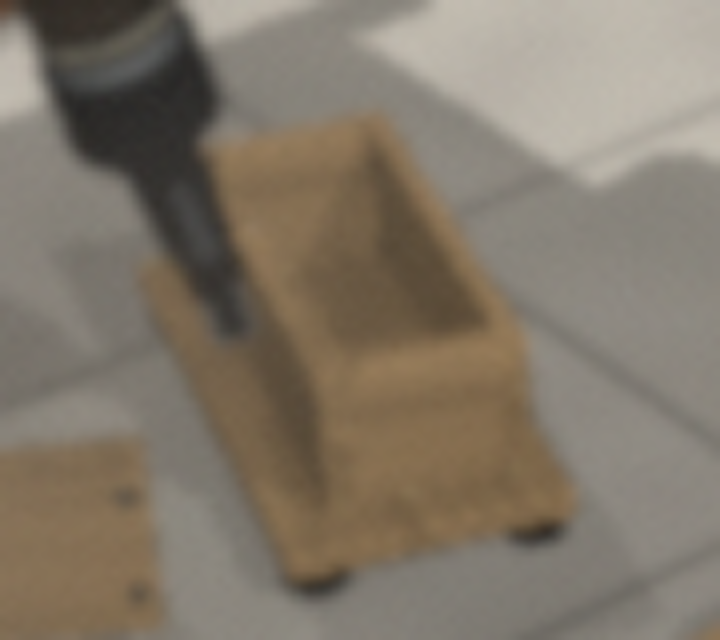

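View pics/side_end.png

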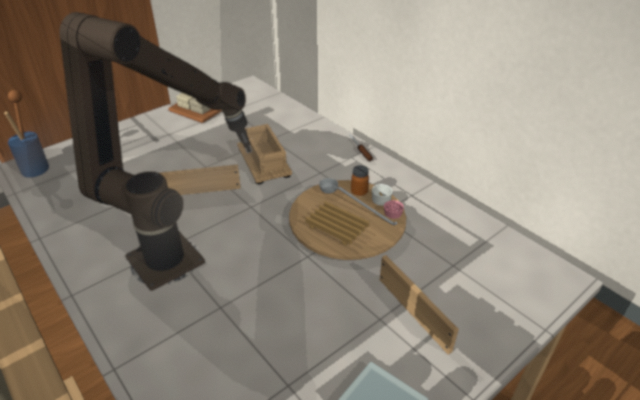

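```bash
python3 - <<'E'
from h import *
hold(40)
t=read_camera('top'); t0=load('top0.npz')
m=cv2.absdiff(t['img'],t0['img']).max(2); print("jar/ramekin/mold/ladle diff mean",m[115:180,300:420].mean().round(2))
bst(); print(sign_off())
E
```

```text
t 23.25 mean [-11.9542   1.509    1.6666   0.8315   1.7669   0.0677   0.5049   0.2658
   0.0698] sd [0.53 0.5  0.39] minmax Fx -13.31 -10.94
jar/ramekin/mold/ladle diff mean 8.04
t 23.3 pos [0.5049 0.2658 0.0698] jaw 71.78 z [ 0.2298 -0.0821 -0.9698] F [-10.51   5.32   1.93] T [0.851 1.765 0.047] op -0.001 q [ 0.38  0.2   2.04 -0.24  0.73 -0.71]
box xy mm -64.92 3.96 twist to vertical [ 4.7  13.17] Fbox [-11.64   1.81]
the job is handed in; nothing more can be done
None
```

The front board is standing on the ledge against both end boards. I handed the job in at 23.3 s with the arm still pressing it there.

I lifted the smallest of the three similar boards (230 mm) out of the rack, stood it on the ledge against the end boards and let go. I then pushed it with the closed fingertips at mid-length and about mid-height.

**Push:** it held steady at about 11.9 N along the box's x for over 4 s (readings 10.9–13.3 N). There was also about 1.5 N sideways and 1.7 N downward. I placed the push within about 1 mm of the middle, so the two ends should share it evenly. That is worked out from position; I did not measure the load on each end.

**Flushness:** the top camera shows the board about 0.8 mm off towards the +y end, close to the limit of what I can measure. I left it there.

**Rack and other things:** in the last side view they look to be where they were. My picture-difference check over the other things gave a mean of 8 grey levels and settles nothing, because shadows changed too. I did not measure their positions afterwards.

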